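# Clamp the charcoal block in the crank vise

### The job

Lay the black charcoal block flat between the open jaws of the low crank vise, its long way from jaw to jaw. Swing the folded crank handle up until it latches upright, and only then crank the wheel clockwise (seen from above) until the block is clamped tight between both jaws, with the sprung jaw plate pressed more than half-way in. Leave the handle latched upright and let go.

Things in the scene. Friction and masses are not known exactly. Their poses are not given: they have to be found in the camera images.
- vise: low grey vise fixed on the bench, 60 mm wide (124 mm over its bolted feet) and 262 mm long along its y axis. Origin: middle of its underside, on the bench top; z up. It stands in the middle of the bench; a long lamp hangs over the bench's left rear (x over 0.53 m, y over 0.2 m, from 0.4 m up): keep the arm out of it. The vise's jaws are at the +y end, its crank wheel at the -y end. The slideway on which the work lies is 16 mm above the bench.
- jaw_space (a point): middle of the open jaw space, on the slideway (vise frame x 0, y +75, z 16 mm; axes as the vise). The jaws are 74 mm apart along the vise's y when open, 34 mm wide along its x, and stand 22 mm above the slideway (slideway 46 mm wide). The fixed jaw is at the +y side, the sprung moving jaw at the -y side. Nothing stands beside the jaw space along the vise's x.
- fixed_jaw: the jaw at the vise's +y end, 34 x 20 x 22 mm, with a steel face; it does not move. Origin: lower edge of its face, centred.
- carriage (a joint): travel of the moving jaw towards the fixed jaw, m: 0 fully open, 0.020 at the wheel's stop; driven by the wheel only, 15 mm a turn. It meets a 62 mm block after 12 mm in all (about 0.8 turn), wherever between the jaws the block lay, and pushes it along to the fixed jaw.
- jaw_plate (a joint): how far the steel plate in front of the moving jaw is pressed back towards its carriage against its spring, m: 0 free, 0.008 when the wheel has been cranked to its stop on the 62 mm block; the spring gives 4 N at 0, 12 N at 0.004 and 20 N at 0.008.
- wheel_axis (a point): point on the wheel's upright axis at the height of the handle's hinge (vise frame x 0, y -70, z 85 mm). The wheel is an open steel ring 146 mm across with three spokes, its top 13.5 mm below this point; the ring's and spokes' tops lie 13 to 15 mm below the handle's centre line, and only the latch and its guide (14 mm wide, directly under the folded handle) come nearer.
- wheel (a joint): turn of the crank wheel, rad, growing clockwise seen from above: 0 at the start, with the handle's hinge on the vise's -y side; stop at 8.38 (1 1/3 turns). Clockwise closes the jaws. While the handle is folded its tail sits in a notch of the vise and locks the wheel (0.07 rad of play). It needs about 2 to 4 N at the handle and stays where it is left.
- handle_hinge (a point): centre of the handle's hinge on the wheel, 50 mm from the wheel's axis and 85 mm above the bench; the hinge pin is level, square to the radius (along the vise's x at the start). It travels round with the wheel.
- handle_grip (a point): point on the handle's centre line 40 mm from its hinge. The black grip sleeve is a round bar 17 to 19 mm in diameter, from 12 to 58 mm from the hinge (the end at 60 mm), and spins freely on the handle's own axis, so a gripper that holds it need not turn while cranking. Folded it lies level from the hinge over the wheel's axis (towards the vise's +y).
- crank_handle (a joint): swing of the handle, rad: 0 folded flat, 1.57 upright, stop at 1.65. A spring latch gives way from about 1.1 rad (a few N at the grip) and snaps in under the handle's tail at about 1.57; then the handle cannot fold back and stands upright on its own (reading 1.54 to 1.65). Swing it right up against its stop to be sure of the latch. Let go before that it drops back to nearly flat.
- latch (a joint): spring latch, m: 0 home, up to 0.010 pushed back while the handle's tail passes it.
- charcoal_block: matt black charcoal block with a worn hollow in its top, 42 (x) x 62 (y, long) x 28 (z) mm, 60 to 110 g, lying loose on the bench beside or opposite two other blocks (a dark red polish bar 44 x 66 x 24 mm and a grey steel block 66 x 66 x 20 mm, which are not needed). Origin: centre of its underside, z up.
Mind the look-alikes: they are no part of the job. What is meant by the charcoal_block is not white, and is the larger of those in its own colour.

How it is judged:
By the outcome, as a careful person would: the job done as asked, in the order asked, and still so for the second after the job is handed in, with the robot touching nothing.
It also fails if it takes over 67 s, if anything falls off the work surface, if the arm or the gripper's body presses on something with over 40 N, if the wrist force passes 120 N, or if a joint passes its speed limit or range.

### The arm

A 6-joint arm with a two-finger parallel gripper is mounted at the origin on a cart in front of the work surface, level with it; the furniture and walls round the work are solid. World frame = base frame: x ahead of the robot, y to its left, z up, the work surface at z = 0. Lengths are in m, angles in rad, forces in N, time in s.
With the tool pointing down it reaches from about 0.375 to 0.9 m from the base axis. Payload 3.1 kg.
Tool frame: the origin (TCP) lies midway between the tips of the shut fingers; the grasp point (between the pads) lies 19 mm behind it; z points along the fingers, y is the direction in which the jaws open and shut (so a half turn about z gives the same grasp; the last joint's range is limited). The gripper opens to 85 mm and grips with 20 to 120 N. Pads are 22 mm wide; open, the fingers measure 114 mm over their backs; the gripper's body (76 mm by 85 mm) begins 54 mm behind the grasp point. The pads swing forward as they close: fully open they stand 13 mm farther back than shut.
Start: joints at [-1.331, 0.527, 1.433, -0, 1.181, -0.178], TCP at [0.254, -0.571, 0.231] pointing down, gripper open.
Joint ranges: [-3.08, 3.08], [-0.75, 2.2], [0.22, 2.44], [-1.43, 4.57], [0, 2.65], [-2.85, 2.85]. Speed limits (rad/s): [2.79, 2.79, 3.14, 3.14, 3.14, 3.14].

### API

Orientations are given as a unit quaternion [x, y, z, w].
In Python, from station import manip gives the robot as it stands.
- The arm moves only by the tool servo_tool, never from a script. Its argument "increments" is a list of rows, each an object with "hand": the closure, from 0 (fully open) to 1 (shut); "travel": the shift along the tool's x, y, z in mm, a list of three; "yaw": the turn about the tool's z in degrees. A call has 1 to 20 rows; each row shifts and turns the commanded pose from where the row before left it, along the tool's axes as they then stand; what a row does not reach is not made up. A row lasts 1/10 s, in which the tool goes at most 50 mm and 8.59 degrees, less where a joint would pass 70% of its speed; a pose out of reach is approached as far as the arm can. A call with a gripper value outside its range is refused whole. The fingers move at their own pace and stop on an object; "newtons" is the grip in N (left out, the last holds). Time passes only in rows, so rows that do not move let the fingers close. It gives the time, the measured TCP pose, the force and the opening at its end, in the units of the state.
- manip.sense(): the state, without advancing time (a new reading comes with each control period).
- manip.snapshot(name): name is "scene" or "side" or "wrist"; returns a dict with "pixels" (420x560x3 uint8, blue, green, red), "fx", "fy", "cx", "cy" (pixels), "R" (3x3) and "t" (3): a world point X has camera coordinates R X + t. Camera axes: x right, y down, z forward; pixel columns grow to the right and rows downward; lengths in m; the calibration is good to about 2 mm. A picture is of the moment at which its call begins. There is no depth.
- manip.sign_off(): hands the job in, once; it reports no verdict.
The state is a dict: "t": time; "q": joint angles; "qd": joint speeds; "tau": joint torques, N m; "tcp_pos": TCP position; "tool_rot": TCP orientation; "force": force on the tool from outside, world axes, zero at the start; "ft_torque": the same for the moment, N m; "finger_gap": opening from 0.0 (shut) to 1.0 (fully open).
Only numpy, scipy, OpenCV 4.12 (cv2) and the standard library are available. Lean on these libraries where they do the work, as an engineer would, in place of code of your own. Each camera call takes 0.05 s, during which the arm holds its last target.

## Working session

There is one attempt and no reset: what is moved stays moved. The work goes in short steps, Python scripts to look and compute and a tool call to move; the robot and the scene stay as the last step left them, time stands still between calls to the robot, and variables do not carry over. Pictures are saved under pics/ and viewed, and the job is handed in when it is done.

Besides the shell and the picture viewer there is one more tool, called after "Call:" by a JSON object that holds its "fn" and its "kwargs". servo_tool: Moves the arm, as the interface text tells. Its arguments: {"type":"object","properties":{"increments":{"type":"array","items":{"type":"object","properties":{"hand":{"type":"number"},"travel":{"type":"array","items":{"type":"number"}},"yaw":{"type":"number"}}}},"newtons":{"type":"number"}},"required":["increments"]}

```bash
mkdir -p pics; ls; cat > h.py <<'E'
from station import manip
import numpy as np, cv2
def snap(name,fn=None):
    s=manip.snapshot(name)
    s['R']=np.array(s['R']);s['t']=np.array(s['t'])
    if fn: cv2.imwrite('pics/'+fn,s['pixels'])
    return s
def ray(s,u,v):
    d=s['R'].T@np.array([(u-s['cx'])/s['fx'],(v-s['cy'])/s['fy'],1.]);o=-s['R'].T@s['t'];return o,d/np.linalg.norm(d)
def onz(s,u,v,z):
    o,d=ray(s,u,v);return o+d*(z-o[2])/d[2]
def proj(s,X):
    c=s['R']@np.array(X,float)+s['t'];return np.array([s['fx']*c[0]/c[2]+s['cx'],s['fy']*c[1]/c[2]+s['cy']])
E
python3 - <<'E'
from h import *
import pickle
d={}
for n in ['scene','side','wrist']:
    d[n]=snap(n,n+'0.png'); print(n,-d[n]['R'].T@d[n]['t'],d[n]['R'][2],d[n]['fx'])
pickle.dump(d,open('s0.pkl','wb'))
print(manip.sense())
E
```

```text
pics
scene [0.13573058 0.52429513 0.81155109] [ 0.37080832 -0.58499289 -0.72130749] 400.5321300434017
side [0.41255876 0.92000987 0.79757641] [ 0.07502539 -0.8022473  -0.59225878] 463.2351871399976
wrist [ 0.32851561 -0.53698558  0.37228361] [-0.29022763 -0.127166   -0.94847073] 334.49695467367496
{'t': 0.15, 'q': array([-1.33051053e+00,  5.28303025e-01,  1.43362454e+00, -2.03979430e-05,
        1.18138961e+00, -1.78505377e-01]), 'qd': array([-0.00032464, -0.00054005, -0.00358273,  0.00014316, -0.00167321,
       -0.00118279]), 'tau': array([ 6.59886500e-04, -4.42744088e+01, -1.78275651e+01, -1.34909774e-04,
        5.61964829e-03,  9.57633290e-06]), 'tcp_pos': array([ 0.25404436, -0.57043086,  0.23052218]), 'tool_rot': array([ 9.78155562e-01,  2.07872446e-01, -3.60587763e-05, -8.61558655e-04]), 'force': array([-0.0562575 , -0.92204468,  0.73207622]), 'ft_torque': array([ 0.02662841,  0.0082694 , -0.03196972]), 'finger_gap': 0.9991180370557795}
```

View pics/scene0.png

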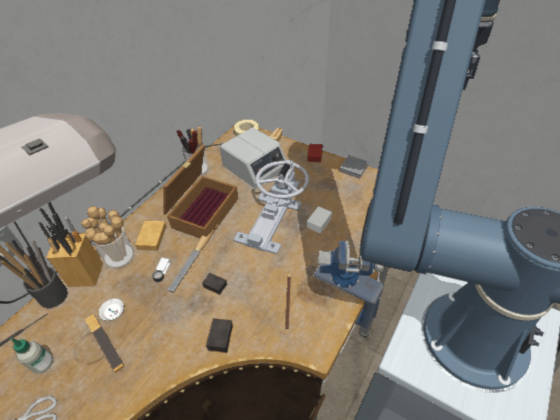

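View pics/side0.png

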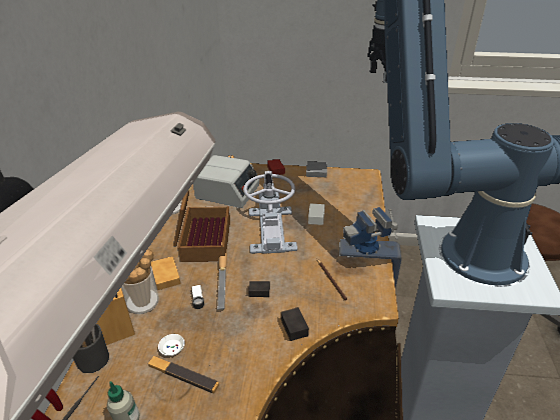

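View pics/wrist0.png

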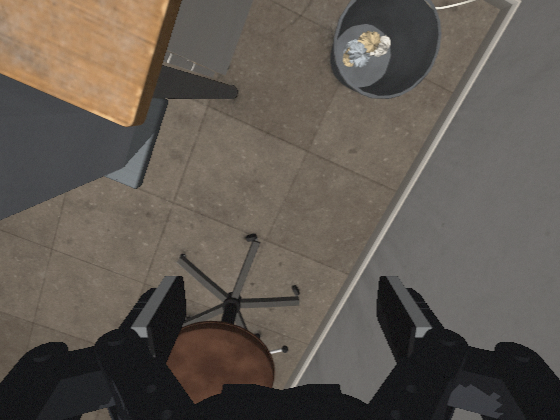

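The scene view shows two black blocks, a small one at (215,283) and a larger one at (220,334), and a white one at (319,218). The larger black one fits the description. I'll confirm it in a crop and measure it.

```bash
python3 - <<'E'
from h import *
import pickle
d=pickle.load(open('s0.pkl','rb'))
s=d['scene'];p=s['pixels']
a=cv2.resize(p[255:365,170:270],None,fx=4,fy=4,interpolation=cv2.INTER_CUBIC)
b=cv2.resize(p[150:260,220:320],None,fx=4,fy=4,interpolation=cv2.INTER_CUBIC)
cv2.imwrite('pics/crop1.png',np.hstack([a,b]))
q=d['side']['pixels']
a=cv2.resize(q[270:350,240:320],None,fx=5,fy=5,interpolation=cv2.INTER_CUBIC)
b=cv2.resize(q[160:260,235:315],None,fx=5,fy=5,interpolation=cv2.INTER_CUBIC)
cv2.imwrite('pics/crop2.png',np.hstack([np.vstack([a,np.zeros((100,400,3),np.uint8)]),b]))
for n in ['scene','side']:
    s=d[n];m=(s['pixels'].max(2)<70).astype(np.uint8)
    cs,_=cv2.findContours(m,cv2.RETR_EXTERNAL,cv2.CHAIN_APPROX_SIMPLE)
    for c in cs:
        A=cv2.contourArea(c)
        if 150<A<2500:
            M=cv2.moments(c);u,v=M['m10']/M['m00'],M['m01']/M['m00'];ap=cv2.approxPolyDP(c,2.5,True)[:,0]
            X=onz(s,u,v,.014)
            if .3<X[0]<.9 and abs(X[1])<.5: print(n,A,u,v,X.round(3),ap.tolist())
E
```

```text
scene 592.0 51.03603603603604 293.6725788288288 [0.854 0.393 0.014] [[55, 272], [48, 286], [36, 292], [28, 291], [47, 307], [61, 302], [66, 294]]
side 909.0 92.14246424642464 353.8129812981298 [0.855 0.386 0.014] [[95, 324], [95, 338], [99, 338], [94, 343], [90, 332], [85, 342], [86, 345], [94, 344], [77, 350], [72, 357], [83, 372], [98, 370], [108, 359], [101, 331]]
side 582.0 294.0827605956472 323.87371134020617 [0.459 0.273 0.014] [[298, 308], [281, 312], [289, 340], [307, 335], [308, 328]]
side 279.0 258.5597371565113 289.0430107526882 [0.549 0.18  0.014] [[250, 282], [249, 296], [268, 296], [269, 282]]
side 814.0 206.2948402948403 231.04156429156427 [ 0.719 -0.016  0.014] [[224, 217], [193, 218], [187, 245], [192, 242], [197, 245], [216, 244], [217, 241], [220, 244]]
side 219.5 244.78587699316628 177.82080485952923 [ 0.661 -0.286  0.014] [[249, 165], [234, 183], [242, 196], [241, 186], [256, 175]]
```

View pics/crop1.png

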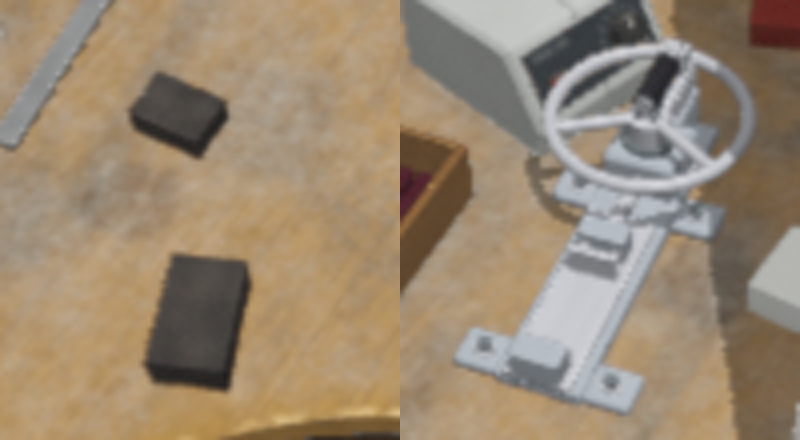

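View pics/crop2.png

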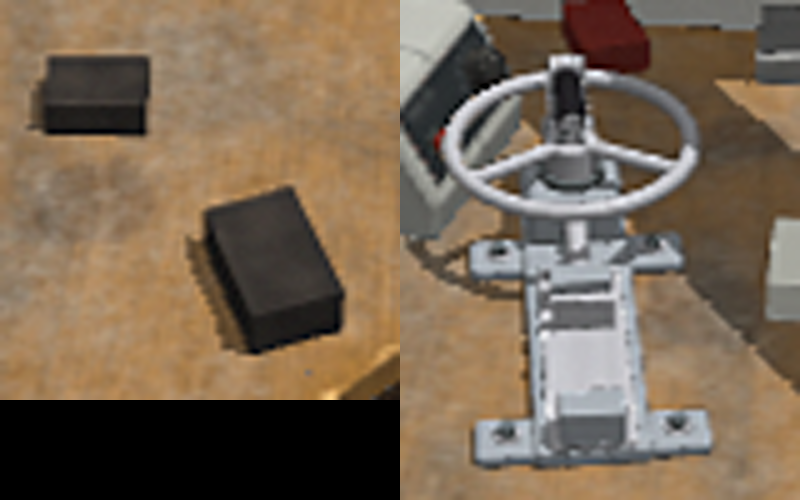

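```bash
cat >> h.py <<'E'
def tri(s1,p1,s2,p2):
    o1,d1=ray(s1,*p1);o2,d2=ray(s2,*p2)
    A=np.stack([d1,-d2],1);k=np.linalg.lstsq(A,o2-o1,rcond=None)[0]
    a=o1+d1*k[0];b=o2+d2*k[1];return (a+b)/2,np.linalg.norm(a-b)
E
python3 - <<'E'
from h import *
import pickle
d=pickle.load(open('s0.pkl','rb'));s,q=d['scene'],d['side']
c1l=lambda u,v:(u/4+170-.4,v/4+255-.4); c1r=lambda u,v:((u-400)/4+220-.4,v/4+150-.4)
c2l=lambda u,v:(u/5+240-.4,v/5+270-.4); c2r=lambda u,v:((u-400)/5+235-.4,v/5+160-.4)
bs=np.array([onz(s,*c1l(*p),.028) for p in [(172,256),(248,262),(229,376),(148,364)]])
bq=np.array([onz(q,*c2l(*p),.028) for p in [(342,293),(250,318),(205,210),(290,187)]])
for b in (bs,bq):
    print(b.round(4)[:,:2].tolist(), b.mean(0).round(4),[np.linalg.norm(b[i]-b[i-1]).round(4) for i in range(4)])
for n,a,b in [('holeL+y',(485,345),(505,437)),('holeR+y',(612,380),(678,425)),('holeL-y',(575,185),(500,252)),('holeR-y',(703,218),(652,243)),
 ('jawTopL',(515,345),(556,418)),('jawTopR',(565,365),(625,418))]:
    print(n,*tri(s,c1r(*a),q,c2r(*b)), onz(s,*c1r(*a),.008).round(4),onz(q,*c2r(*b),.008).round(4))
E
```

```text
[[0.4896, 0.2572], [0.4527, 0.2393], [0.424, 0.2944], [0.4631, 0.3104]] [0.4574 0.2753 0.028 ] [np.float64(0.0595), np.float64(0.041), np.float64(0.0621), np.float64(0.0423)]
[[0.429, 0.2934], [0.4658, 0.3097], [0.4902, 0.2545], [0.4548, 0.2382]] [0.4599 0.274  0.028 ] [np.float64(0.061), np.float64(0.0402), np.float64(0.0604), np.float64(0.039)]
holeL+y [0.57905467 0.03064546 0.0096974 ] 0.0003686809775386782 [0.5802 0.0294 0.008 ] [0.5793 0.0289 0.008 ]
holeR+y [0.49138952 0.01562989 0.01272004] 0.0016686417136785496 [0.4943 0.0119 0.008 ] [0.4913 0.0111 0.008 ]
holeL-y [ 0.60256262 -0.11186262  0.02069234] 0.0008728824558305025 [ 0.6096 -0.1217  0.008 ] [ 0.606  -0.1293  0.008 ]
holeR-y [ 0.51814847 -0.14214463  0.00808172] 0.0060359288090919465 [ 0.5153 -0.1394  0.008 ] [ 0.5204 -0.1461  0.008 ]
jawTopL [0.55234876 0.03239635 0.02705312] 0.0019409485314468766 [0.5634 0.0196 0.008 ] [0.555  0.0116 0.008 ]
jawTopR [0.5171049  0.02901539 0.02649212] 0.0009563479597165764 [0.5266 0.0169 0.008 ] [0.5192 0.0082 0.008 ]
```

Both views agree on the larger block: centre about (0.459, 0.275), long axis about 115°, 42 x 61 mm. It matches the charcoal block, and the small black one doesn't. Vise +y points at about 100°. I'll turn the tool and move it over the vise for a closer look.

Call:
{"fn": "servo_tool", "kwargs": {"increments": [{"hand": 0, "travel": [0, 0, 0], "yaw": -8.5}, {"hand": 0, "travel": [0, 0, 0], "yaw": -8.5}, {"hand": 0, "travel": [0, 0, 0], "yaw": -8.5}, {"hand": 0, "travel": [0, 0, 0], "yaw": -8.5}, {"hand": 0, "travel": [0, 0, 0], "yaw": -8.5}, {"hand": 0, "travel": [0, 0, 0], "yaw": -8.5}, {"hand": 0, "travel": [0, 0, 0], "yaw": -8.5}, {"hand": 0, "travel": [0, 0, 0], "yaw": -8.5}, {"hand": 0, "travel": [0, 0, 0], "yaw": -8.5}]}}

```text
t: 1.05
tcp_pos: [0.2541, -0.5707, 0.2309]
tool_rot: [0.637, 0.771, 0.0, -0.0]
force: [-0.1, -0.8, 0.3]
finger_gap: 0.997
```

Call:
{"fn": "servo_tool", "kwargs": {"increments": [{"hand": 0, "travel": [26, 23.5, -3], "yaw": 0}, {"hand": 0, "travel": [26, 23.5, -3], "yaw": 0}, {"hand": 0, "travel": [26, 23.5, -3], "yaw": 0}, {"hand": 0, "travel": [26, 23.5, -3], "yaw": 0}, {"hand": 0, "travel": [26, 23.5, -3], "yaw": 0}, {"hand": 0, "travel": [26, 23.5, -3], "yaw": 0}, {"hand": 0, "travel": [26, 23.5, -3], "yaw": 0}, {"hand": 0, "travel": [26, 23.5, -3], "yaw": 0}, {"hand": 0, "travel": [26, 23.5, -3], "yaw": 0}, {"hand": 0, "travel": [26, 23.5, -3], "yaw": 0}, {"hand": 0, "travel": [26, 23.5, -3], "yaw": 0}, {"hand": 0, "travel": [26, 23.5, -3], "yaw": 0}, {"hand": 0, "travel": [26, 23.5, -3], "yaw": 0}, {"hand": 0, "travel": [26, 23.5, -3], "yaw": 0}, {"hand": 0, "travel": [26, 23.5, -3], "yaw": 0}, {"hand": 0, "travel": [26, 23.5, -3], "yaw": 0}, {"hand": 0, "travel": [0, 0, 0], "yaw": 0}, {"hand": 0, "travel": [0, 0, 0], "yaw": 0}]}}

```text
t: 2.85
tcp_pos: [0.548, -0.0927, 0.279]
tool_rot: [0.639, 0.769, -0.0, -0.0]
force: [-0.6, -0.3, 0.1]
finger_gap: 1.002
```

```bash
cat >> h.py <<'E'
def st():
    s=manip.sense();x,y,z,w=s['tool_rot'];from scipy.spatial.transform import Rotation as Ro
    R=Ro.from_quat(s['tool_rot']).as_matrix();print('t',round(s['t'],2),'tcp',s['tcp_pos'].round(4),'head',np.degrees(np.arctan2(R[1,0],R[0,0])).round(2),'tilt',R[:,2].round(3),'F',s['force'].round(1),'gap',round(s['finger_gap'],3),'q6',s['q'][5].round(2));return s
E
python3 - <<'E'
from h import *
import pickle
st()
w=snap('wrist','w1.png');pickle.dump(w,open('w1.pkl','wb'))
E
```

```text
t 2.85 tcp [ 0.548  -0.0927  0.279 ] head 100.62 tilt [-0.001 -0.    -1.   ] F [-0.6 -0.3  0.1] gap 1.002 q6 -0.55
```

View pics/w1.png

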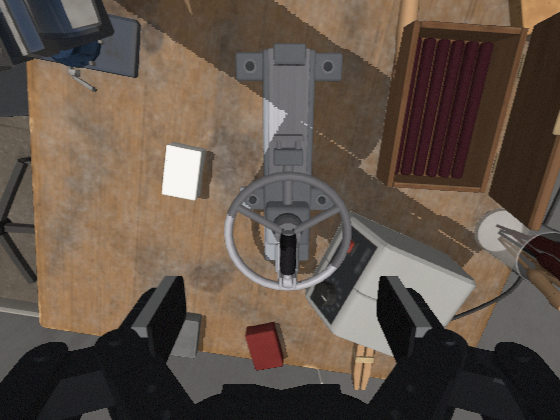

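Wrist view: the vise runs down column 288, with jaws at (290,55) and (288,150). The ring centre is near (288,230), and the folded black handle spans (288,235)-(288,285). A grey instrument stands close by at (400,290). I'll zoom in and measure.

```bash
python3 - <<'E'
from h import *
import pickle
s=pickle.load(open('w1.pkl','rb'));p=s['pixels']
print(-s['R'].T@s['t'])
cv2.imwrite('pics/w1a.png',cv2.resize(p[35:185,220:360],None,fx=4,fy=4,interpolation=cv2.INTER_CUBIC))
cv2.imwrite('pics/w1b.png',cv2.resize(p[160:310,200:380],None,fx=4,fy=4,interpolation=cv2.INTER_CUBIC))
E
```

```text
[ 0.53296147 -0.01206903  0.42081333]
```

View pics/w1a.png

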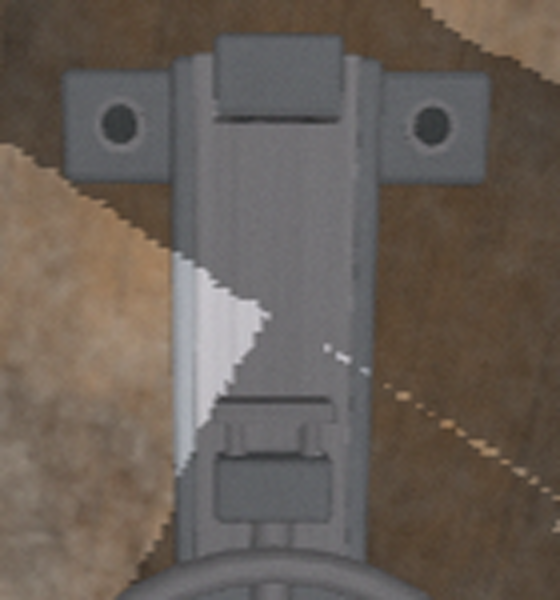

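View pics/w1b.png

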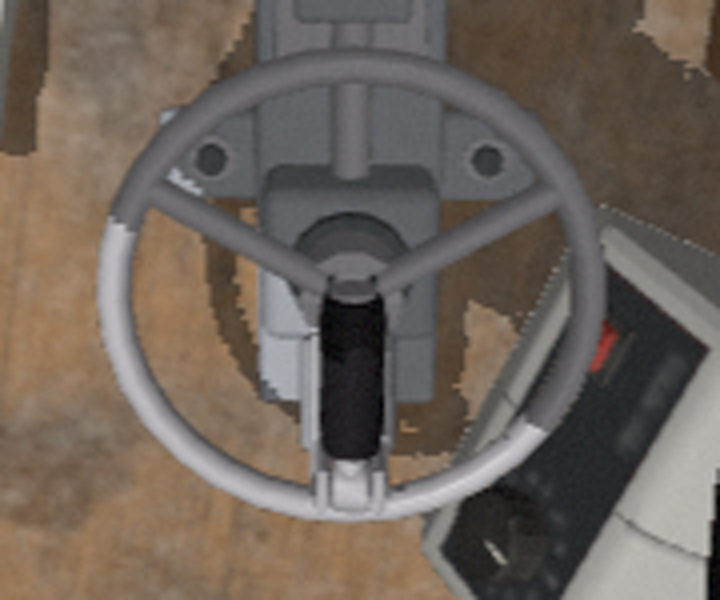

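```bash
python3 - <<'E'
from h import *
import pickle
s=pickle.load(open('w1.pkl','rb'))
a=lambda u,v:(u/4+220-.4,v/4+35-.4); b=lambda u,v:(u/4+200-.4,v/4+160-.4)
P=lambda f,u,v,z:onz(s,*f(u,v),z)[:2]
j1,j2=P(a,218,117,.038),P(a,340,117,.038)
m1,m2=P(a,218,399,.038),P(a,333,399,.038)
print('fix',j1,j2,np.linalg.norm(j1-j2),'mov',m1,m2,np.linalg.norm(m1-m2))
fj=(j1+j2)/2;mj=(m1+m2)/2
y=fj-mj;print('gap',np.linalg.norm(y),'ang',np.degrees(np.arctan2(y[1],y[0])))
r=np.array([P(b,98,285,.066),P(b,605,285,.066),P(b,350,48,.068),P(b,350,522,.066)])
print('ring',r, np.linalg.norm(r[0]-r[1]),np.linalg.norm(r[2]-r[3]), (r[2]+r[3])/2,(r[0]+r[1])/2)
h=[P(a,120,123,.01),P(a,432,125,.01),P(b,211,160,.01),P(b,487,160,.01)];print('holes',h)
h=np.array(h);v=h[:2].mean(0)-h[2:].mean(0);print(np.degrees(np.arctan2(v[1],v[0])),np.linalg.norm(v)); 
c=np.array(h[0]-h[1]);print(np.degrees(np.arctan2(c[1],c[0])),)
print('handle tip,hinge,',P(b,352,290,.085),P(b,350,485,.085))
print('jawlR', np.degrees(np.arctan2(*(j1-j2)[::-1])))
for ang in (100.5,):
    yy=np.array([np.cos(np.radians(ang)),np.sin(np.radians(ang))])
    print('axis from jaw', fj-.182*yy,'from ring',(r[2]+r[3])/2,'space',fj-.037*yy)
    print('hinge from ring',(r[2]+r[3])/2-.05*yy)
# instrument corner heights: scene vs wrist
d=pickle.load(open('s0.pkl','rb'))
E
```

```text
fix [0.5191596  0.02145021] [0.55068651 0.02732572] 0.03206973020696275 mov [ 0.53200131 -0.04998137] [ 0.56366601 -0.04407551] 0.03221075446055533
gap 0.07257401068727154 ang 100.24721249484458
ring [[ 0.49506298 -0.163759  ]
 [ 0.63719656 -0.13721578]
 [ 0.55264825 -0.08285304]
 [ 0.58034965 -0.22654269]] 0.14459078591134145 0.1463355205569169 [ 0.56649895 -0.15469787] [ 0.56612977 -0.15048739]
holes [array([0.49120973, 0.01729704]), array([0.57796468, 0.03293651]), array([ 0.51902976, -0.13834203]), array([ 0.60584747, -0.12213602])]
100.16373074729738 0.15783258806698702
-169.78094237082522
handle tip,hinge, [ 0.56477206 -0.14447548] [ 0.57553411 -0.20322727]
jawlR -169.44317689294337
axis from jaw [ 0.56808992 -0.15456443] from ring [ 0.56649895 -0.15469787] space [ 0.54166577 -0.01199247]
hinge from ring [ 0.57561072 -0.20386061]
```

```bash
python3 - <<'E'
import cv2,numpy as np
a=cv2.imread('pics/scene0.png')[120:200,200:310];b=cv2.imread('pics/side0.png')[140:230,180:300]
a=cv2.resize(a,None,fx=4,fy=4,interpolation=2);b=cv2.resize(b,(440,330),interpolation=2)
cv2.imwrite('pics/inst.png',np.vstack([a,b]))
E
```

```text
(no output)
```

View pics/inst.png

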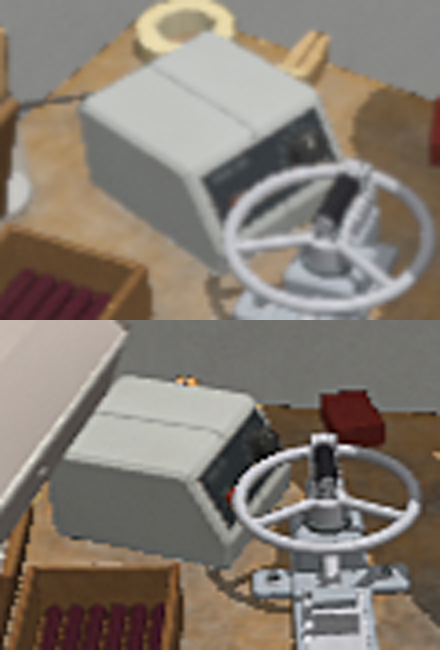

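```bash
python3 - <<'E'
from h import *
import pickle
d=pickle.load(open('s0.pkl','rb'))
for a,b in [((277,141.2),(250.4,160.4)),((251.2,165),(230.4,183.6))]:
    X,e=tri(d['scene'],a,d['side'],b);v=X[:2]-[.567,-.1545];c,s=np.cos(np.radians(10.2)),np.sin(np.radians(10.2))
    print(X,e,'vise x,y rel axis',v@[c,s],v@[-s,c])
th=np.radians(115.3);print(np.cos(th),np.sin(th))
t=np.array([.548,-.0927]);print('to block', np.array([.4587,.2747])-t)
E
```

```text
[ 0.63273961 -0.23953729  0.10911412] 0.007056164563646063 vise x,y rel axis 0.04964183188678097 -0.09533480942820084
[ 0.67637152 -0.16396513  0.06719451] 0.007801351892258888 vise x,y rel axis 0.10596683641157598 -0.028683561826517254
-0.4273578633871924 0.9040825496607784
to block [-0.0893  0.3674]
```

The wheel axis is (0.567,-0.1545), 145 mm from the jaw centre (0.5415,-0.012) as it should be. Vise y points at 100.2°. The instrument top is about 0.11 m high. Next I go to the block.

Call:
{"fn": "servo_tool", "kwargs": {"increments": [{"hand": 0, "travel": [0, 0, 0], "yaw": -7.35}, {"hand": 0, "travel": [0, 0, 0], "yaw": -7.35}, {"hand": 0, "travel": [24.7, 5.1, 12], "yaw": 0}, {"hand": 0, "travel": [24.7, 5.1, 12], "yaw": 0}, {"hand": 0, "travel": [24.7, 5.1, 12], "yaw": 0}, {"hand": 0, "travel": [24.7, 5.1, 12], "yaw": 0}, {"hand": 0, "travel": [24.7, 5.1, 12], "yaw": 0}, {"hand": 0, "travel": [24.7, 5.1, 12], "yaw": 0}, {"hand": 0, "travel": [24.7, 5.1, 12], "yaw": 0}, {"hand": 0, "travel": [24.7, 5.1, 12], "yaw": 0}, {"hand": 0, "travel": [24.7, 5.1, 12], "yaw": 0}, {"hand": 0, "travel": [24.7, 5.1, 12], "yaw": 0}, {"hand": 0, "travel": [24.7, 5.1, 12], "yaw": 0}, {"hand": 0, "travel": [24.7, 5.1, 12], "yaw": 0}, {"hand": 0, "travel": [24.7, 5.1, 12], "yaw": 0}, {"hand": 0, "travel": [24.7, 5.1, 12], "yaw": 0}, {"hand": 0, "travel": [24.7, 5.1, 12], "yaw": 0}, {"hand": 0, "travel": [0, 0, 0], "yaw": 0}, {"hand": 0, "travel": [0, 0, 0], "yaw": 0}]}}

```text
t: 4.8
tcp_pos: [0.4597, 0.2734, 0.0991]
tool_rot: [0.536, 0.844, -0.001, -0.0]
force: [0.4, -0.3, 0.4]
finger_gap: 0.998
```

```bash
python3 - <<'E'
from h import *
import pickle
st()
w=snap('wrist','w2.png');pickle.dump(w,open('w2.pkl','wb'))
m=(w['pixels'].max(2)<75).astype(np.uint8)
cs,_=cv2.findContours(m,cv2.RETR_EXTERNAL,cv2.CHAIN_APPROX_SIMPLE)
for c in cs:
    if cv2.contourArea(c)>1000: print(cv2.contourArea(c),cv2.minAreaRect(c),cv2.approxPolyDP(c,4,True)[:,0].tolist()[:12])
E
```

```text
t 4.8 tcp [0.4597 0.2734 0.0991] head 115.19 tilt [-0.001 -0.001 -1.   ] F [ 0.4 -0.3  0.4] gap 0.998 q6 -0.11
2702.0 ((329.9351501464844, 355.2108154296875), (66.16931915283203, 46.90669250488281), 17.10272979736328) [[310, 325], [296, 353], [298, 369], [348, 384], [364, 357], [359, 341]]
35947.0 ((279.49993896484375, 335.5), (558.9998779296875, 166.99996948242188), 0.0) [[0, 364], [0, 371], [7, 373], [0, 378], [0, 419], [79, 419], [84, 412], [106, 406], [112, 419], [450, 419], [455, 407], [478, 412]]
2423.0 ((282.0, 207.5), (71.0, 62.0), 90.0) [[254, 172], [253, 243], [257, 234], [279, 227], [274, 221], [281, 210], [259, 201], [269, 181], [288, 193], [290, 201], [282, 207], [287, 217]]
46964.0 ((221.0, 80.5), (161.0, 442.0), 90.0) [[0, 136], [63, 154], [117, 161], [162, 159], [233, 143], [339, 89], [442, 0], [82, 0], [23, 106], [25, 114]]
```

View pics/w2.png

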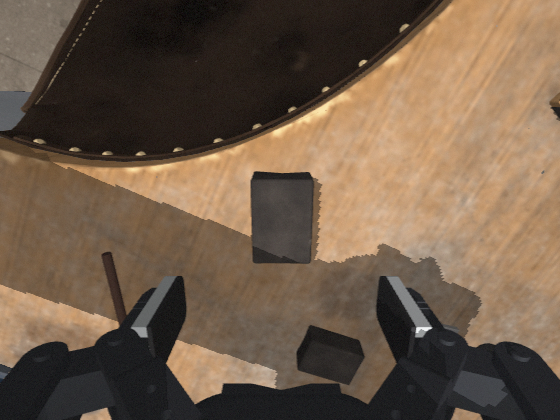

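```bash
python3 - <<'E'
from h import *
import pickle
w=pickle.load(open('w2.pkl','rb'))
P=np.array([onz(w,u,v,.028)[:2] for u,v in [(252,180),(313,181),(311,263),(253,262)]])
print(P,P.mean(0),[np.linalg.norm(P[i]-P[i-1]) for i in range(4)])
v=(P[0]+P[1]-P[2]-P[3]);print(np.degrees(np.arctan2(v[1],v[0])))
e=P.mean(0)-[.4597,.2734];th=np.radians(115.2);print('tool x,y',e@[np.cos(th),np.sin(th)],e@[np.sin(th),-np.cos(th)])
E
```

```text
[[0.42886086 0.29467544]
 [0.46509486 0.31095015]
 [0.49068583 0.25734388]
 [0.45321169 0.24060832]] [0.45946331 0.27589445] [np.float64(0.059297690411721636), np.float64(0.039721146938338926), np.float64(0.05940143186359564), np.float64(0.04104132250593833)]
114.8831275555167
tool x,y 0.002357822796818404 0.0008479209048098749
```

The view confirms the block within 2 mm. I'll descend and grip it.

Call:
{"fn": "servo_tool", "kwargs": {"increments": [{"hand": 0, "travel": [2, 0.8, 20], "yaw": 0}, {"hand": 0, "travel": [0, 0, 25], "yaw": 0}, {"hand": 0, "travel": [0, 0, 25], "yaw": 0}, {"hand": 0, "travel": [0, 0, 17], "yaw": 0}, {"hand": 0, "travel": [0, 0, 7], "yaw": 0}, {"hand": 0, "travel": [0, 0, 0], "yaw": 0}, {"hand": 0.8, "travel": [0, 0, 0], "yaw": 0}, {"hand": 0.8, "travel": [0, 0, 0], "yaw": 0}, {"hand": 0.8, "travel": [0, 0, 0], "yaw": 0}, {"hand": 0.8, "travel": [0, 0, 0], "yaw": 0}, {"hand": 0.8, "travel": [0, 0, 0], "yaw": 0}, {"hand": 0.8, "travel": [0, 0, 0], "yaw": 0}, {"hand": 0.8, "travel": [0, 0, 0], "yaw": 0}, {"hand": 0.8, "travel": [0, 0, 0], "yaw": 0}], "newtons": 40}}

```text
t: 6.25
tcp_pos: [0.46, 0.2768, 0.0064]
tool_rot: [0.536, 0.844, 0.001, 0.001]
force: [-0.5, -0.5, 5.9]
finger_gap: 0.48
```

```bash
python3 - <<'E'
from h import *
st(); snap('wrist','w3.png')
E
```

```text
t 6.25 tcp [0.46   0.2768 0.0064] head 115.21 tilt [ 0.002  0.    -1.   ] F [-0.5 -0.5  5.9] gap 0.48 q6 -0.11
```

View pics/w3.png

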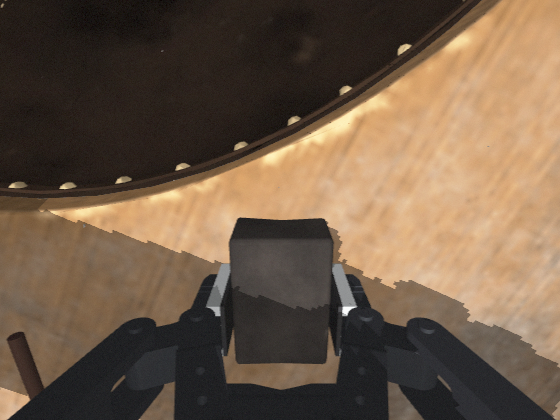

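The gap of 0.48 (about 41 mm) matches the block's 42 mm width. Next I lift, turn to 100.2° and carry it over the jaws.

Call:
{"fn": "servo_tool", "kwargs": {"increments": [{"hand": 0.8, "travel": [0, 0, -20], "yaw": 0}, {"hand": 0.8, "travel": [0, 0, -30], "yaw": 0}, {"hand": 0.8, "travel": [0, 0, -30], "yaw": 7.5}, {"hand": 0.8, "travel": [0, 0, 0], "yaw": 7.5}, {"hand": 0.8, "travel": [-24.9, 2.4, 0], "yaw": 0}, {"hand": 0.8, "travel": [-24.9, 2.4, 0], "yaw": 0}, {"hand": 0.8, "travel": [-24.9, 2.4, 0], "yaw": 0}, {"hand": 0.8, "travel": [-24.9, 2.4, 0], "yaw": 0}, {"hand": 0.8, "travel": [-24.9, 2.4, 0], "yaw": 0}, {"hand": 0.8, "travel": [-24.9, 2.4, 0], "yaw": 0}, {"hand": 0.8, "travel": [-24.9, 2.4, 0], "yaw": 0}, {"hand": 0.8, "travel": [-24.9, 2.4, 0], "yaw": 0}, {"hand": 0.8, "travel": [-24.9, 2.4, 0], "yaw": 0}, {"hand": 0.8, "travel": [-24.9, 2.4, 0], "yaw": 0}, {"hand": 0.8, "travel": [-24.9, 2.4, 0], "yaw": 0}, {"hand": 0.8, "travel": [-24.9, 2.4, 0], "yaw": 0}, {"hand": 0.8, "travel": [0, 0, 0], "yaw": 0}, {"hand": 0.8, "travel": [0, 0, 0], "yaw": 0}, {"hand": 0.8, "travel": [0, 0, 0], "yaw": 0}]}}

```text
t: 8.2
tcp_pos: [0.5399, -0.0115, 0.0852]
tool_rot: [0.641, 0.767, -0.0, -0.001]
force: [-0.5, -0.5, 0.1]
finger_gap: 0.479
```

```bash
python3 - <<'E'
from h import *
st(); w=snap('wrist','w4.png'); s=snap('side','s4.png'); c=snap('scene','c4.png')
a=cv2.resize(s['pixels'][150:270,220:330],(400,436),interpolation=2)
b=cv2.resize(c['pixels'][150:260,210:310],(400,436),interpolation=2)
cv2.imwrite('pics/sc4.png',np.hstack([a,b]))
E
```

```text
t 8.2 tcp [ 0.5399 -0.0115  0.0852] head 100.23 tilt [-0.001  0.001 -1.   ] F [-0.5 -0.5  0.1] gap 0.479 q6 -0.41
```

View pics/w4.png

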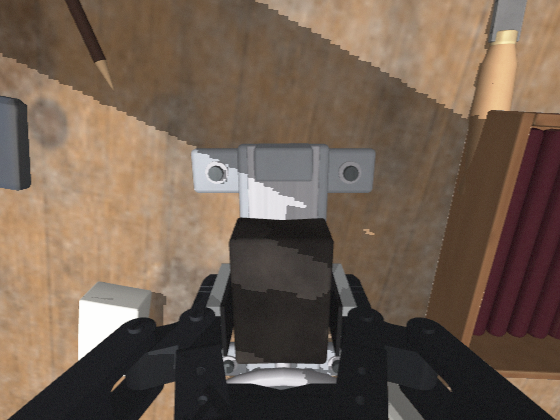

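View pics/sc4.png

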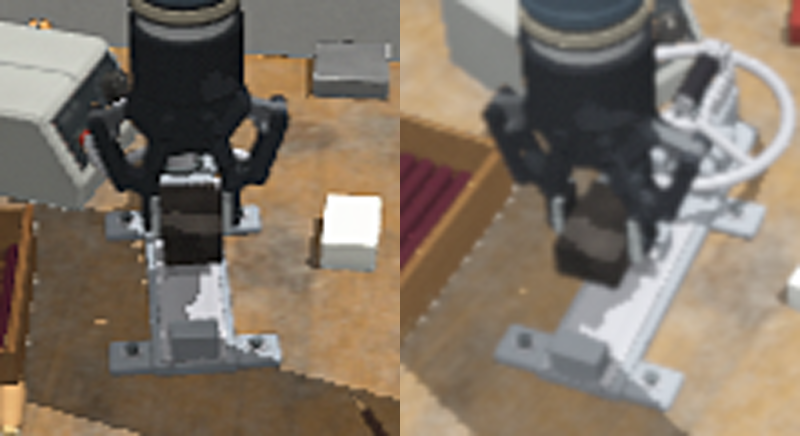

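```bash
python3 - <<'E'
from h import *
w=snap('wrist')
cv2.imwrite('pics/w4z.png',cv2.resize(w['pixels'][130:270,180:380],None,fx=4,fy=4,interpolation=2))
h=(onz(w,216,173.5,.01)+onz(w,350,173.5,.01))[:2]/2
print('holes mid',h,'expected .5346,.0251')
P=np.array([onz(w,u,v,.107)[:2] for u,v in [(231,237),(332,237),(326,362),(235,362)]]);print(P,P.mean(0))
E
```

```text
holes mid [0.53506853 0.02406471] expected .5346,.0251
[[ 0.51544546  0.01602455]
 [ 0.55407837  0.02299936]
 [ 0.56502536 -0.03630367]
 [ 0.52509756 -0.04352138]] [ 0.53991169 -0.01020029]
```

View pics/w4z.png

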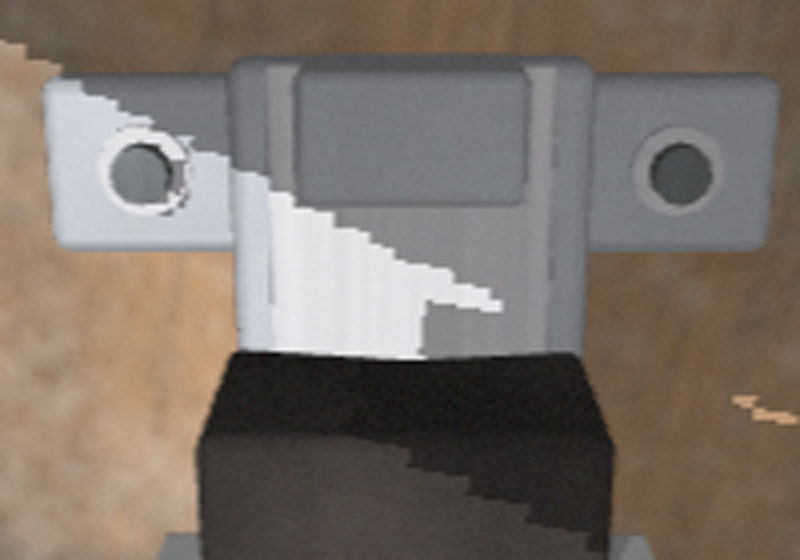

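Call:
{"fn": "servo_tool", "kwargs": {"increments": [{"hand": 0.8, "travel": [-2, 1.3, 10], "yaw": 0}, {"hand": 0.8, "travel": [0, 0, 15], "yaw": 0}, {"hand": 0.8, "travel": [0, 0, 15], "yaw": 0}, {"hand": 0.8, "travel": [0, 0, 12], "yaw": 0}, {"hand": 0.8, "travel": [0, 0, 6], "yaw": 0}, {"hand": 0.8, "travel": [0, 0, 2], "yaw": 0}, {"hand": 0.8, "travel": [0, 0, 1], "yaw": 0}, {"hand": 0.8, "travel": [0, 0, 0], "yaw": 0}]}}

```text
t: 9.2
tcp_pos: [0.5427, -0.0142, 0.0246]
tool_rot: [0.641, 0.767, 0.0, 0.0]
force: [0.5, 0.1, -1.1]
finger_gap: 0.484
```

```bash
python3 - <<'E'
from h import *
st(); w=snap('wrist','w5.png')
E
```

```text
t 9.2 tcp [ 0.5427 -0.0142  0.0246] head 100.2 tilt [ 0.001 -0.    -1.   ] F [ 0.5  0.1 -1.1] gap 0.484 q6 -0.41
```

View pics/w5.png

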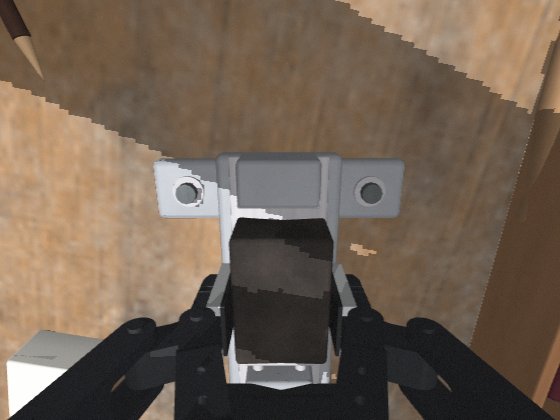

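The block is centred between the jaws, with clear space at both ends (rows about 212 and 365). I'll set it down and open.

Call:
{"fn": "servo_tool", "kwargs": {"increments": [{"hand": 0.8, "travel": [0, 0, 1], "yaw": 0}, {"hand": 0.8, "travel": [0, 0, 1], "yaw": 0}, {"hand": 0.8, "travel": [0, 0, 0], "yaw": 0}, {"hand": 0.4, "travel": [0, 0, 0], "yaw": 0}, {"hand": 0.2, "travel": [0, 0, 0], "yaw": 0}, {"hand": 0.2, "travel": [0, 0, 0], "yaw": 0}, {"hand": 0.2, "travel": [0, 0, -5], "yaw": 0}, {"hand": 0.2, "travel": [0, 0, -20], "yaw": 0}, {"hand": 0.2, "travel": [0, 0, -30], "yaw": 0}, {"hand": 0.2, "travel": [0, 0, -35], "yaw": 0}, {"hand": 0.2, "travel": [0, 0, -35], "yaw": 0}, {"hand": 0.2, "travel": [0, 0, 0], "yaw": 0}]}}

```text
t: 10.45
tcp_pos: [0.5456, -0.0148, 0.1522]
tool_rot: [0.641, 0.767, 0.002, 0.005]
force: [-0.2, -0.1, 0.6]
finger_gap: 0.8
```

```bash
python3 - <<'E'
from h import *
import pickle
st(); w=snap('wrist','w6.png');pickle.dump(w,open('w6.pkl','wb'))
E
```

```text
t 10.45 tcp [ 0.5456 -0.0148  0.1522] head 100.21 tilt [ 0.01  -0.002 -1.   ] F [-0.2 -0.1  0.6] gap 0.8 q6 -0.41
```

View pics/w6.png

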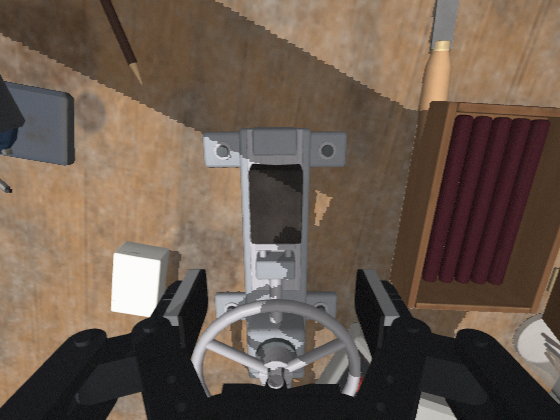

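The block lies flat between the jaws, square to them, with gaps at both ends. Next I go above the handle with the fingers half open.

Call:
{"fn": "servo_tool", "kwargs": {"increments": [{"hand": 0.5, "travel": [-25, -0.2, 0], "yaw": 0}, {"hand": 0.5, "travel": [-25, -0.2, 0], "yaw": 0}, {"hand": 0.5, "travel": [-25, -0.2, 0], "yaw": 0}, {"hand": 0.5, "travel": [-25, -0.3, 0], "yaw": 0}, {"hand": 0.5, "travel": [-25, -0.3, 0], "yaw": 0}, {"hand": 0.5, "travel": [-25, -0.3, 0], "yaw": 0}, {"hand": 0.5, "travel": [0, 0, 0], "yaw": 0}, {"hand": 0.5, "travel": [0, 0, 0], "yaw": 0}, {"hand": 0.5, "travel": [0, 0, 0], "yaw": 0}]}}

```text
t: 11.4
tcp_pos: [0.5663, -0.1608, 0.1464]
tool_rot: [0.641, 0.767, -0.0, -0.001]
force: [-0.3, 0.8, -0.0]
finger_gap: 0.496
```

```bash
python3 - <<'E'
from h import *
t=st();s=snap('side','s7.png');c=snap('scene','c7.png');w=snap('wrist','w7.png')
e=np.array([.5685,-.1624])-t['tcp_pos'][:2];th=np.radians(100.2);print('tool x,y',e@[np.cos(th),np.sin(th)],e@[np.sin(th),-np.cos(th)])
a=cv2.resize(s['pixels'][120:230,210:310],(400,440),interpolation=2)
b=cv2.resize(c['pixels'][120:230,220:320],(400,440),interpolation=2)
cv2.imwrite('pics/sc7.png',np.hstack([a,b]))
E
```

```text
t 11.4 tcp [ 0.5663 -0.1608  0.1464] head 100.22 tilt [-0.002  0.002 -1.   ] F [-0.3  0.8 -0. ] gap 0.496 q6 -0.65
tool x,y -0.0019475750134036864 0.0018350502787668605
```

View pics/sc7.png

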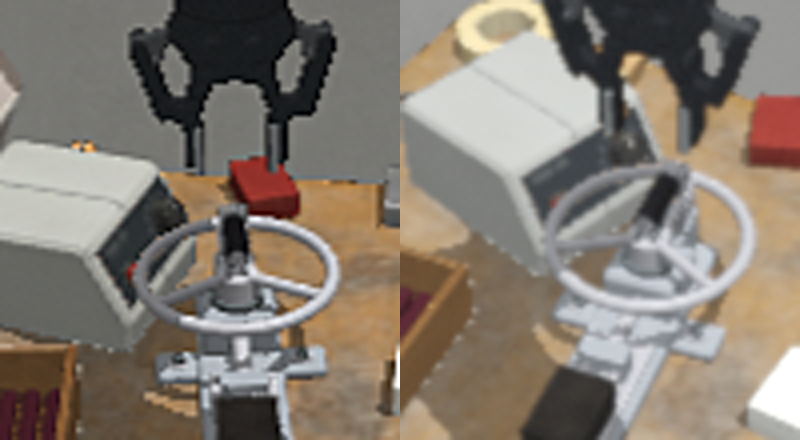

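View pics/w7.png

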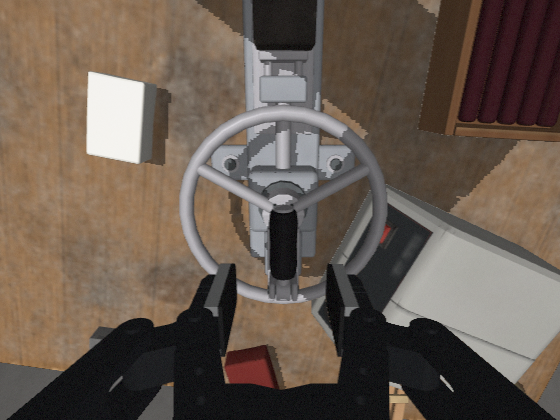

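```bash
python3 - <<'E'
from h import *
w=snap('wrist');p=w['pixels']
cv2.imwrite('pics/w7z.png',cv2.resize(p[180:320,210:360],None,fx=5,fy=4,interpolation=2) if 0 else cv2.resize(p[180:320,210:360],None,fx=4,fy=4,interpolation=2))
m=(p[180:300,250:320].max(2)<60).astype(np.uint8);n,l,stt,c=cv2.connectedComponentsWithStats(m)
i=1+np.argmax(stt[1:,4]);print(stt[i],c[i])
x,y,ww,hh,_=stt[i];X0=onz(w,250+c[i][0],180+y,.085);X1=onz(w,250+c[i][0],180+y+hh,.085)
L=onz(w,250+x,240,.085);Rr=onz(w,250+x+ww,240,.085)
print(X0,X1,np.linalg.norm(X1-X0),np.linalg.norm(L-Rr),(L+Rr)/2)
o=np.array([.5759,-.2037]);ux=np.array([.9842,.1771]);uy=np.array([-.1771,.9842])
for P in(X0,X1,(L+Rr)/2): print('hinge rel x,y',(P[:2]-o)@ux,(P[:2]-o)@uy)
E
```

```text
[  19   29   28   72 1799] [32.64813785 64.36798221]
[ 0.56524611 -0.14545003  0.085     ] [ 0.57460865 -0.19692067  0.085     ] 0.05231524375816501 0.018528991173622816 [ 0.5693362  -0.16663574  0.085     ]
hinge rel x,y -0.00016949049879016442 0.05921642860545821
hinge rel x,y -7.032429923277968e-05 0.006900911320702843
hinge rel x,y 0.00010398776460565484 0.03764109300089783
```

View pics/w7z.png

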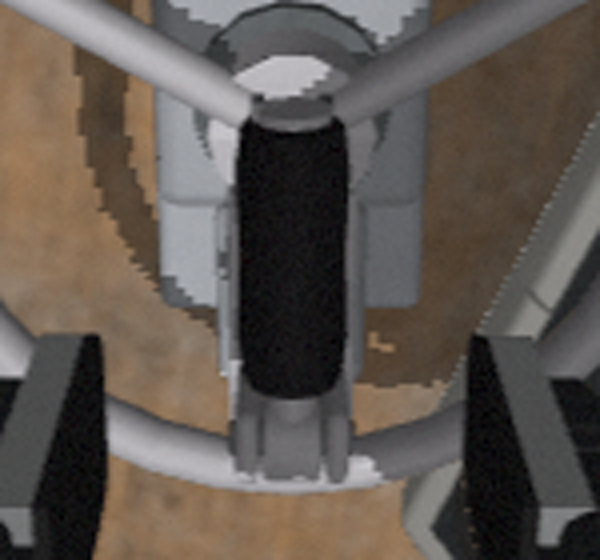

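The handle axis and ends agree with the vise pose to within 1 mm. I'll descend and grip the sleeve 40 mm from the hinge.

Call:
{"fn": "servo_tool", "kwargs": {"increments": [{"hand": 0.5, "travel": [-4, 1.8, 15], "yaw": 0}, {"hand": 0.5, "travel": [0, 0, 20], "yaw": 0}, {"hand": 0.5, "travel": [0, 0, 17], "yaw": 0}, {"hand": 0.5, "travel": [0, 0, 10], "yaw": 0}, {"hand": 0.5, "travel": [0, 0, 5], "yaw": 0}, {"hand": 0.5, "travel": [0, 0, 2], "yaw": 0}, {"hand": 0.5, "travel": [0, 0, 0], "yaw": 0}]}}

```text
t: 12.3
tcp_pos: [0.5702, -0.1658, 0.0784]
tool_rot: [0.641, 0.767, 0.0, 0.0]
force: [0.6, -0.3, 0.4]
finger_gap: 0.498
```

```bash
python3 - <<'E'
from h import *
t=st();s=snap('side','s8.png');c=snap('scene','c8.png')
e=t['tcp_pos'][:2]-np.array([.5759,-.2037]);print('rel hinge',e@[.9842,.1771],e@[-.1771,.9842])
a=cv2.resize(s['pixels'][150:220,220:300],(400,350),interpolation=2)
b=cv2.resize(c['pixels'][140:210,240:320],(400,350),interpolation=2)
cv2.imwrite('pics/sc8.png',np.hstack([a,b]))
E
```

```text
t 12.3 tcp [ 0.5702 -0.1658  0.0784] head 100.2 tilt [ 0. -0. -1.] F [ 0.6 -0.3  0.4] gap 0.498 q6 -0.65
rel hinge 0.001062324141050875 0.038342598752666046
```

View pics/sc8.png

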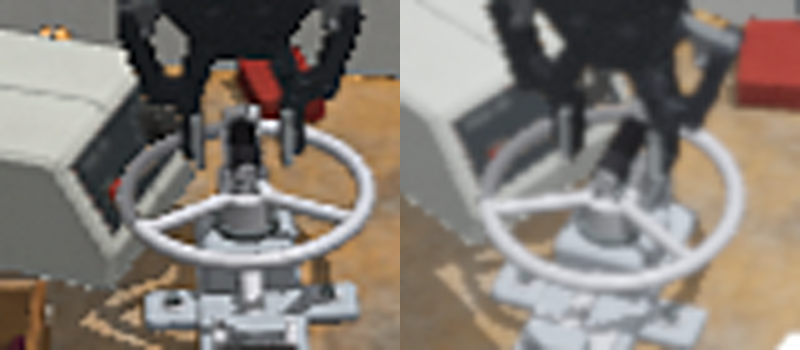

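Call:
{"fn": "servo_tool", "kwargs": {"increments": [{"hand": 1, "travel": [1.5, -1, 0], "yaw": 0}, {"hand": 1, "travel": [0, 0, 0], "yaw": 0}, {"hand": 1, "travel": [0, 0, 0], "yaw": 0}, {"hand": 1, "travel": [0, 0, 0], "yaw": 0}, {"hand": 1, "travel": [0, 0, 0], "yaw": 0}], "newtons": 40}}

```text
t: 12.9
tcp_pos: [0.5688, -0.1643, 0.0788]
tool_rot: [0.641, 0.767, 0.0, 0.0]
force: [-0.9, 1.8, 4.5]
finger_gap: 0.199
```

```bash
python3 - <<'E'
from h import *
t=st()
e=t['tcp_pos'][:2]-np.array([.5759,-.2037]);print('rel hinge',e@[.9842,.1771],e@[-.1771,.9842])
r=40;prev=np.array([r,0.])
for a in range(8,97,8):
    q=np.array([r*np.cos(np.radians(a)),r*np.sin(np.radians(a))]);print(a,(q-prev).round(2));prev=q
E
```

```text
t 12.9 tcp [ 0.5688 -0.1643  0.0788] head 100.2 tilt [ 0.  0. -1.] F [-0.9  1.8  4.5] gap 0.199 q6 -0.65
rel hinge 3.653493249368337e-05 0.040067888194302924
8 [-0.39  5.57]
16 [-1.16  5.46]
24 [-1.91  5.24]
32 [-2.62  4.93]
40 [-3.28  4.51]
48 [-3.88  4.01]
56 [-4.4   3.44]
64 [-4.83  2.79]
72 [-5.17  2.09]
80 [-5.41  1.35]
88 [-5.55  0.58]
96 [-5.58 -0.19]
```

The gap of 0.199 is about 17 mm, so the sleeve is gripped. I'll swing it up in an arc, the first part now.

Call:
{"fn": "servo_tool", "kwargs": {"increments": [{"hand": 1, "travel": [-0.4, 0, -5.6], "yaw": 0}, {"hand": 1, "travel": [-1.2, 0, -5.5], "yaw": 0}, {"hand": 1, "travel": [-1.9, 0, -5.2], "yaw": 0}, {"hand": 1, "travel": [-2.6, 0, -4.9], "yaw": 0}, {"hand": 1, "travel": [-3.3, 0, -4.5], "yaw": 0}, {"hand": 1, "travel": [-3.9, 0, -4], "yaw": 0}, {"hand": 1, "travel": [-4.4, 0, -3.4], "yaw": 0}, {"hand": 1, "travel": [0, 0, 0], "yaw": 0}]}}

```text
t: 13.7
tcp_pos: [0.5717, -0.1818, 0.1124]
tool_rot: [0.642, 0.767, 0.0, -0.0]
force: [1.5, 4.4, -2.6]
finger_gap: 0.196
```

```bash
cat >> h.py <<'E'
def rel():
    t=st();e=t['tcp_pos'][:2]-np.array([.5759,-.2037]);print('rel hinge mm',(e@[.9842,.1771]*1e3).round(1),(e@[-.1771,.9842]*1e3).round(1),(t['tcp_pos'][2]*1e3-85).round(1));return t
def two(fn,x=230,y=130):
    s=snap('side');c=snap('scene')
    a=cv2.resize(s['pixels'][140:260,215:315],(400,480),interpolation=2)
    b=cv2.resize(c['pixels'][130:250,225:325],(400,480),interpolation=2)
    cv2.imwrite('pics/'+fn,np.hstack([a,b]))
E
python3 - <<'E'
from h import *
rel();two('sc9.png')
E
```

```text
t 13.7 tcp [ 0.5717 -0.1818  0.1124] head 100.15 tilt [ 0.     0.001 -1.   ] F [ 1.5  4.4 -2.6] gap 0.196 q6 -0.67
rel hinge mm -0.3 22.3 27.4
```

View pics/sc9.png

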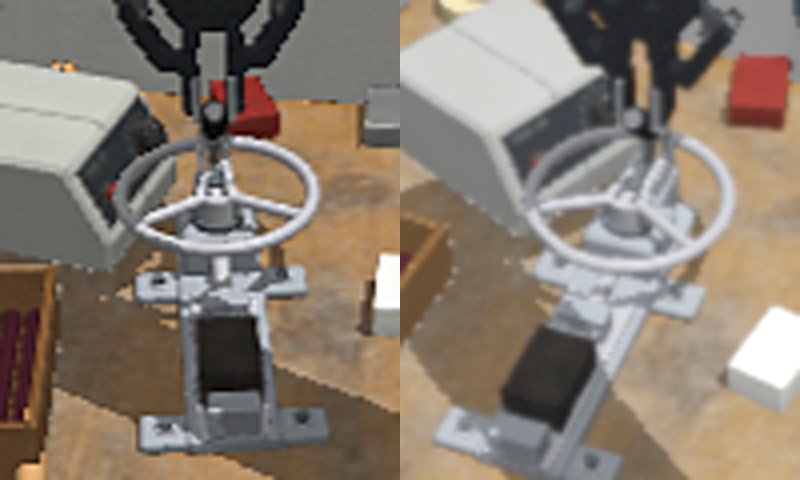

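The handle is following the gripper. I'll bring it up to its stop.

Call:
{"fn": "servo_tool", "kwargs": {"increments": [{"hand": 1, "travel": [-4.8, 0, -2.8], "yaw": 0}, {"hand": 1, "travel": [-5.2, 0, -2.1], "yaw": 0}, {"hand": 1, "travel": [-5.4, 0, -1.4], "yaw": 0}, {"hand": 1, "travel": [-5.5, 0, -0.6], "yaw": 0}, {"hand": 1, "travel": [-4.5, 0, 0], "yaw": 0}, {"hand": 1, "travel": [-1.5, 0, 0], "yaw": 0}, {"hand": 1, "travel": [0, 0, 0], "yaw": 0}]}}

```text
t: 14.5
tcp_pos: [0.5765, -0.2075, 0.1207]
tool_rot: [0.641, 0.767, 0.0, -0.0]
force: [-1.7, 5.7, 8.5]
finger_gap: 0.188
```

```bash
python3 - <<'E'
from h import *
rel();two('sc10.png')
E
```

```text
t 14.5 tcp [ 0.5765 -0.2075  0.1207] head 100.2 tilt [ 0.     0.001 -1.   ] F [-1.7  5.7  8.5] gap 0.188 q6 -0.71
rel hinge mm -0.1 -3.9 35.7
```

View pics/sc10.png

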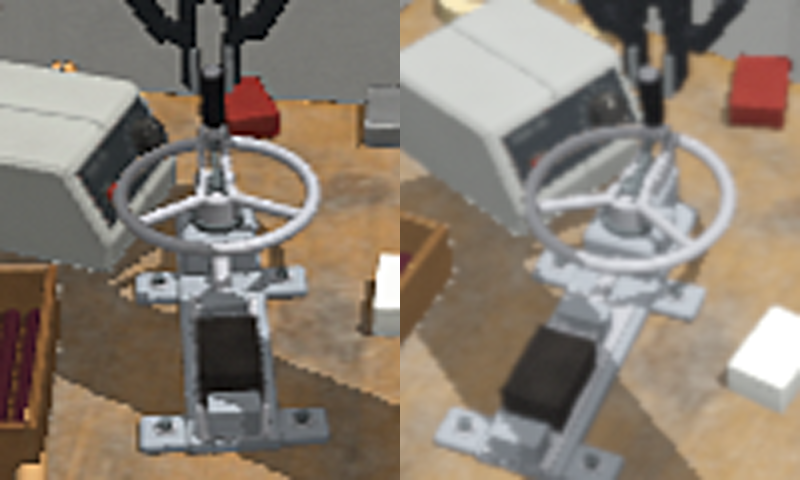

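Call:
{"fn": "servo_tool", "kwargs": {"increments": [{"hand": 1, "travel": [-1.5, 0, 0], "yaw": 0}, {"hand": 1, "travel": [-1, 0, 0], "yaw": 0}, {"hand": 1, "travel": [0, 0, 0], "yaw": 0}]}}

```text
t: 14.9
tcp_pos: [0.577, -0.2106, 0.1207]
tool_rot: [0.641, 0.767, -0.0, 0.0]
force: [-1.6, 4.3, 8.6]
finger_gap: 0.186
```

```bash
python3 - <<'E'
from h import *
rel()
E
```

```text
t 14.9 tcp [ 0.577  -0.2106  0.1207] head 100.23 tilt [ 0.001 -0.001 -1.   ] F [-1.6  4.3  8.6] gap 0.186 q6 -0.71
rel hinge mm -0.1 -7.0 35.7
```

Call:
{"fn": "servo_tool", "kwargs": {"increments": [{"hand": 0.7, "travel": [2.5, 0, 0], "yaw": 0}, {"hand": 0.6, "travel": [2, 0, 0], "yaw": 0}, {"hand": 0.6, "travel": [0, 0, 0], "yaw": 0}, {"hand": 0.6, "travel": [0, 0, 0], "yaw": 0}]}}

```text
t: 15.3
tcp_pos: [0.5761, -0.2067, 0.1182]
tool_rot: [0.641, 0.767, -0.0, 0.0]
force: [0.3, 0.8, 0.0]
finger_gap: 0.402
```

```bash
python3 - <<'E'
from h import *
rel();two('sc11.png')
E
```

```text
t 15.3 tcp [ 0.5761 -0.2067  0.1182] head 100.21 tilt [-0.    -0.001 -1.   ] F [0.3 0.8 0. ] gap 0.402 q6 -0.7
rel hinge mm -0.3 -3.0 33.2
```

View pics/sc11.png

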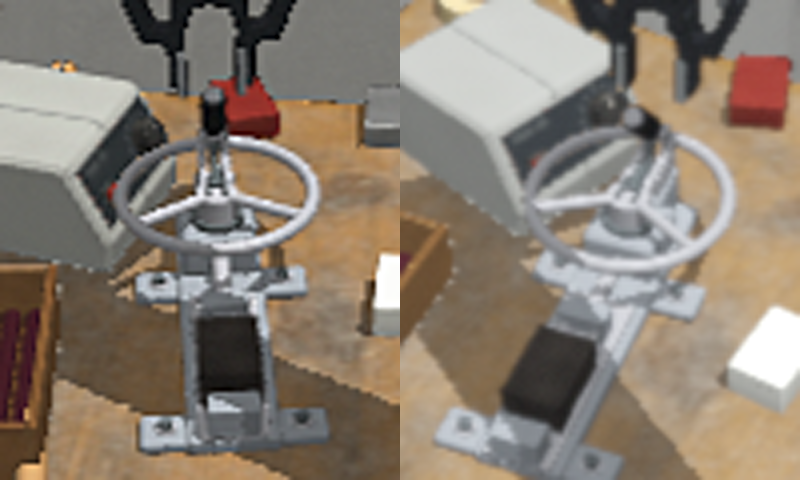

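The handle wasn't latched: it leaned back after release. I'll see where it rests.

Call:
{"fn": "servo_tool", "kwargs": {"increments": [{"hand": 0.6, "travel": [0, 0, 0], "yaw": 0}, {"hand": 0.6, "travel": [0, 0, 0], "yaw": 0}]}}

```text
t: 15.6
tcp_pos: [0.5762, -0.2064, 0.1182]
tool_rot: [0.641, 0.767, -0.0, -0.0]
force: [0.7, 0.1, 0.4]
finger_gap: 0.395
```

```bash
python3 - <<'E'
from h import *
rel();two('sc12.png');snap('wrist','w12.png')
a=cv2.imread('pics/sc10.png')
cv2.imwrite('pics/z10.png',cv2.resize(a[20:220,100:700],None,fx=1.3,fy=1.3))
E
```

```text
t 15.6 tcp [ 0.5762 -0.2064  0.1182] head 100.19 tilt [-0.  0. -1.] F [0.7 0.1 0.4] gap 0.395 q6 -0.7
rel hinge mm -0.2 -2.7 33.2
```

View pics/sc12.png

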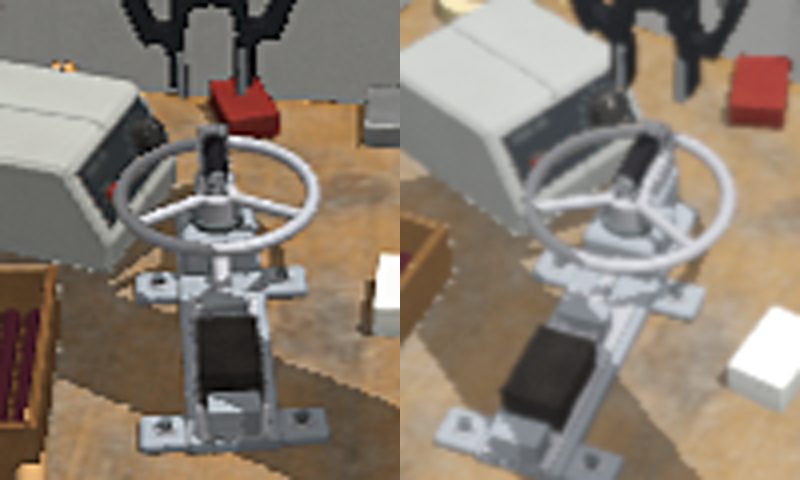

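View pics/w12.png

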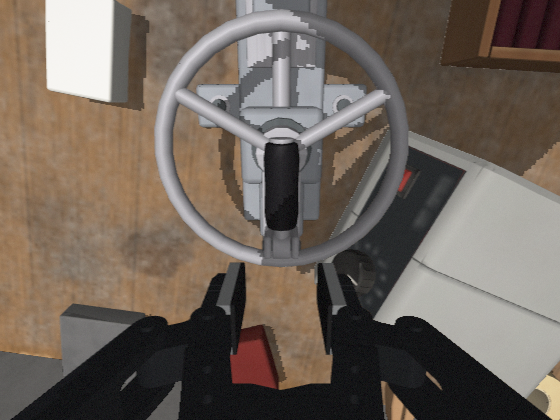

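View pics/z10.png

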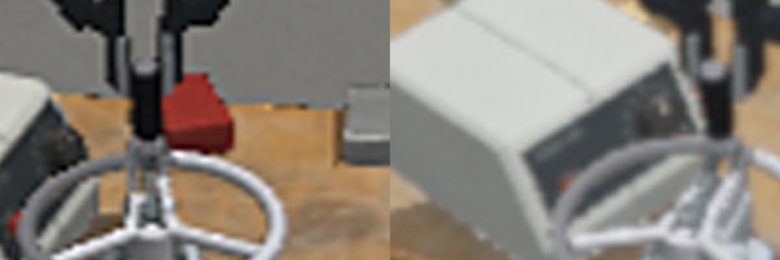

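```bash
python3 - <<'E'
from h import *
import pickle
d=pickle.load(open('s0.pkl','rb'))
X,e=tri(d['scene'],(287.1,148.4),d['side'],(267.6,158.4));v=X[:2]-np.array([.5759,-.2037])
print(X,e,v@[.9842,.1771],v@[-.1771,.9842],X[2]-.085)
E
```

```text
[ 0.57381567 -0.19559899  0.14113675] 0.00017736483749477086 -0.0006167102845010844 0.008342153588989378 0.056136749464843
```

At that moment the handle tip was at about 81°, so the pads had slipped at 40 N. I'll retry with 120 N and a grip nearer the end, 47 mm from the hinge.

Call:
{"fn": "servo_tool", "kwargs": {"increments": [{"hand": 0.55, "travel": [20, 0, 0], "yaw": 0}, {"hand": 0.55, "travel": [20, 0, 0], "yaw": 0}, {"hand": 0.55, "travel": [10, 0, 10], "yaw": 0}, {"hand": 0.55, "travel": [0, 0, 16], "yaw": 0}, {"hand": 0.55, "travel": [0, 0, 10], "yaw": 0}, {"hand": 0.55, "travel": [0, 0, 4], "yaw": 0}, {"hand": 0.55, "travel": [0, 0, 1], "yaw": 0}, {"hand": 0.55, "travel": [0, 0, 0], "yaw": 0}], "newtons": 120}}

```text
t: 16.55
tcp_pos: [0.5675, -0.1573, 0.0773]
tool_rot: [0.642, 0.767, 0.0, 0.0]
force: [0.3, -0.0, -0.3]
finger_gap: 0.448
```

```bash
python3 - <<'E'
from h import *
rel()
r=47;prev=np.array([r,0.])
for a in range(8,97,8):
    q=np.array([r*np.cos(np.radians(a)),r*np.sin(np.radians(a))]);print(a,(q-prev).round(2));prev=q
E
```

```text
t 16.55 tcp [ 0.5675 -0.1573  0.0773] head 100.18 tilt [ 0. -0. -1.] F [ 0.3 -0.  -0.3] gap 0.448 q6 -0.64
rel hinge mm -0.0 47.1 -7.7
8 [-0.46  6.54]
16 [-1.36  6.41]
24 [-2.24  6.16]
32 [-3.08  5.79]
40 [-3.85  5.3 ]
48 [-4.55  4.72]
56 [-5.17  4.04]
64 [-5.68  3.28]
72 [-6.08  2.46]
80 [-6.36  1.59]
88 [-6.52  0.69]
96 [-6.55 -0.23]
```

Call:
{"fn": "servo_tool", "kwargs": {"increments": [{"hand": 1, "travel": [0, 0, 0], "yaw": 0}, {"hand": 1, "travel": [0, 0, 0], "yaw": 0}, {"hand": 1, "travel": [0, 0, 0], "yaw": 0}, {"hand": 1, "travel": [0, 0, 0], "yaw": 0}, {"hand": 1, "travel": [-0.5, 0, -6.5], "yaw": 0}, {"hand": 1, "travel": [-1.4, 0, -6.4], "yaw": 0}, {"hand": 1, "travel": [-2.2, 0, -6.2], "yaw": 0}, {"hand": 1, "travel": [-3.1, 0, -5.8], "yaw": 0}, {"hand": 1, "travel": [-3.8, 0, -5.3], "yaw": 0}, {"hand": 1, "travel": [-4.6, 0, -4.7], "yaw": 0}, {"hand": 1, "travel": [-5.2, 0, -4], "yaw": 0}, {"hand": 1, "travel": [0, 0, 0], "yaw": 0}], "newtons": 120}}

```text
t: 17.75
tcp_pos: [0.5706, -0.1773, 0.1167]
tool_rot: [0.642, 0.767, 0.0, -0.001]
force: [1.3, 2.0, -9.7]
finger_gap: 0.161
```

```bash
python3 - <<'E'
from h import *
rel();two('sc13.png');snap('wrist','w13.png')
E
```

```text
t 17.75 tcp [ 0.5706 -0.1773  0.1167] head 100.17 tilt [-0.001  0.001 -1.   ] F [ 1.3  2.  -9.7] gap 0.161 q6 -0.67
rel hinge mm -0.6 26.9 31.7
```

View pics/w13.png

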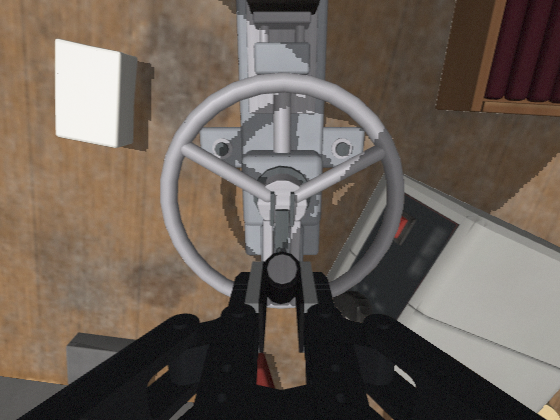

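Call:
{"fn": "servo_tool", "kwargs": {"increments": [{"hand": 1, "travel": [-5.7, 0, -3.3], "yaw": 0}, {"hand": 1, "travel": [-6.1, 0, -2.5], "yaw": 0}, {"hand": 1, "travel": [-6.4, 0, -1.6], "yaw": 0}, {"hand": 1, "travel": [-6.5, 0, -0.7], "yaw": 0}, {"hand": 1, "travel": [-5, 0, 0], "yaw": 0}, {"hand": 1, "travel": [0, 0, 0], "yaw": 0}]}}

```text
t: 18.5
tcp_pos: [0.5757, -0.2049, 0.1278]
tool_rot: [0.641, 0.767, 0.001, -0.001]
force: [-3.4, 8.6, 10.3]
finger_gap: 0.159
```

```bash
python3 - <<'E'
from h import *
rel();two('sc14.png');snap('wrist','w14.png')
E
```

```text
t 18.5 tcp [ 0.5757 -0.2049  0.1278] head 100.21 tilt [-0.001  0.003 -1.   ] F [-3.4  8.6 10.3] gap 0.159 q6 -0.71
rel hinge mm -0.4 -1.1 42.8
```

View pics/w14.png

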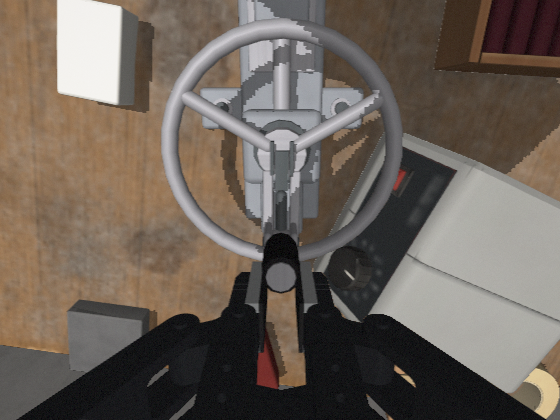

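View pics/sc14.png

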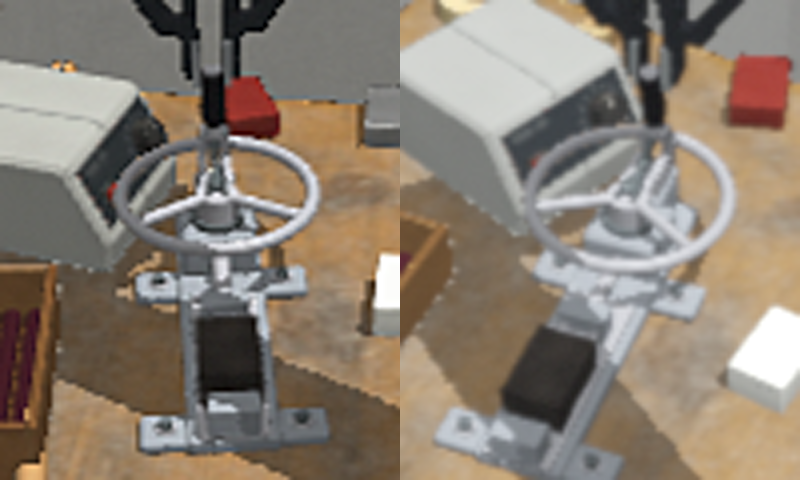

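Call:
{"fn": "servo_tool", "kwargs": {"increments": [{"hand": 1, "travel": [-1, 0, -2], "yaw": 0}, {"hand": 1, "travel": [-2, 0, -2], "yaw": 0}, {"hand": 1, "travel": [-2, 0, 0], "yaw": 0}, {"hand": 1, "travel": [-2, 0, 0], "yaw": 0}, {"hand": 1, "travel": [0, 0, 0], "yaw": 0}]}}

```text
t: 19.15
tcp_pos: [0.576, -0.2107, 0.1286]
tool_rot: [0.642, 0.767, 0.001, -0.003]
force: [-0.0, 7.7, -5.4]
finger_gap: 0.156
```

```bash
python3 - <<'E'
from h import *
rel();two('sc15.png');snap('wrist','w15.png')
E
```

```text
t 19.15 tcp [ 0.576  -0.2107  0.1286] head 100.17 tilt [-0.003  0.006 -1.   ] F [-0.   7.7 -5.4] gap 0.156 q6 -0.71
rel hinge mm -1.1 -6.9 43.6
```

View pics/w15.png

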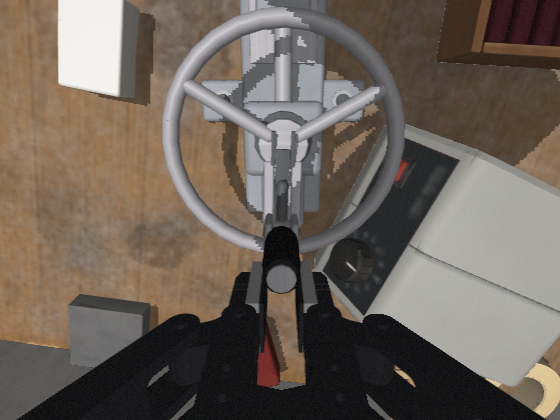

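View pics/sc15.png

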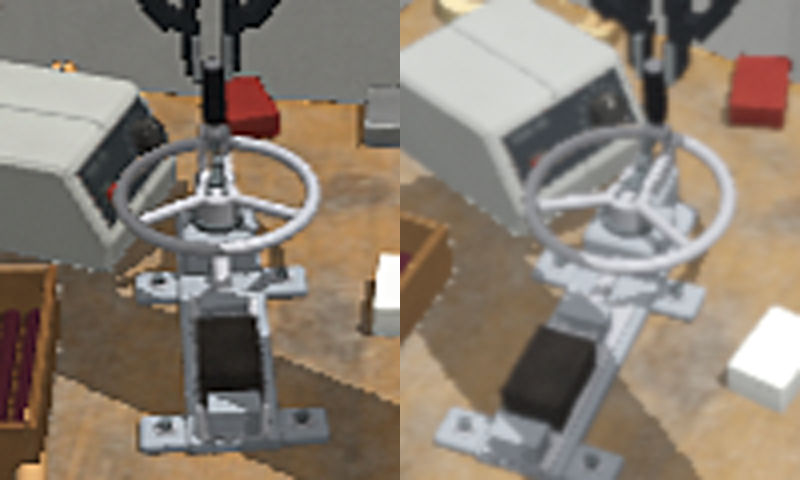

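```bash
cat >> h.py <<'E'
def tip(sc,sd):
    import pickle
    d=pickle.load(open('s0.pkl','rb'))
    X,e=tri(d['scene'],((sc[0]-400)/4+225-.4,sc[1]/4+130-.4),d['side'],(sd[0]/4+215-.4,sd[1]/4+140-.4));v=X[:2]-np.array([.5759,-.2037])
    y,z=v@[-.1771,.9842],X[2]-.085
    print('tip',(y*1e3).round(1),(z*1e3).round(1),'err',e.round(4),'ang',np.arctan2(z,y).round(3))
E
python3 - <<'E'
from h import *
tip((651,73),(212,77));tip((655,66),(212,64))
for n in ('sc14','sc15'):
    a=cv2.imread(f'pics/{n}.png');cv2.imwrite(f'pics/z{n}.png',np.hstack([cv2.resize(a[20:160,150:280],None,fx=3,fy=3),cv2.resize(a[20:160,590:720],None,fx=3,fy=3)]))
E
```

```text
tip 4.4 53.5 err 0.0024 ang 1.489
tip 2.0 60.5 err 0.0017 ang 1.538
```

View pics/zsc15.png

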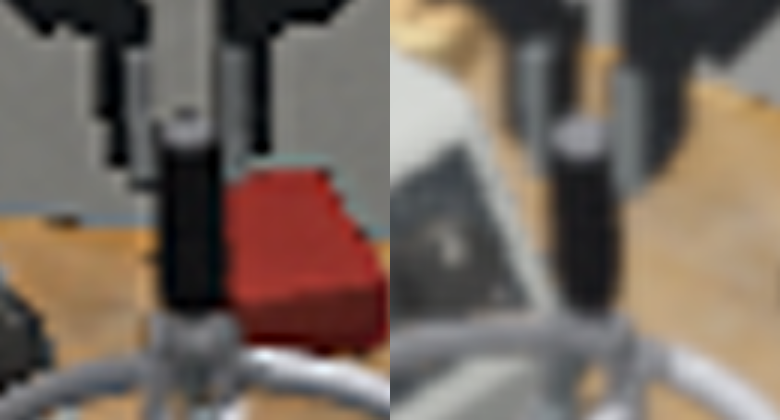

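The handle is at about 1.54 rad, so I keep pushing toward the stop.

Call:
{"fn": "servo_tool", "kwargs": {"increments": [{"hand": 1, "travel": [-2, 0, 0], "yaw": 0}, {"hand": 1, "travel": [-2, 0, 0], "yaw": 0}, {"hand": 1, "travel": [-2, 0, 0], "yaw": 0}, {"hand": 1, "travel": [0, 0, 0], "yaw": 0}]}}

```text
t: 19.7
tcp_pos: [0.5768, -0.2159, 0.1284]
tool_rot: [0.642, 0.767, 0.001, -0.004]
force: [0.8, 8.3, -4.6]
finger_gap: 0.159
```

```bash
python3 - <<'E'
from h import *
rel();two('sc16.png');snap('wrist','w16.png')
a=cv2.imread('pics/sc16.png');cv2.imwrite('pics/zsc16.png',np.hstack([cv2.resize(a[20:160,150:280],None,fx=3,fy=3),cv2.resize(a[20:160,590:720],None,fx=3,fy=3)]))
E
```

```text
t 19.7 tcp [ 0.5768 -0.2159  0.1284] head 100.17 tilt [-0.004  0.007 -1.   ] F [ 0.8  8.3 -4.6] gap 0.159 q6 -0.72
rel hinge mm -1.2 -12.1 43.4
```

View pics/zsc16.png

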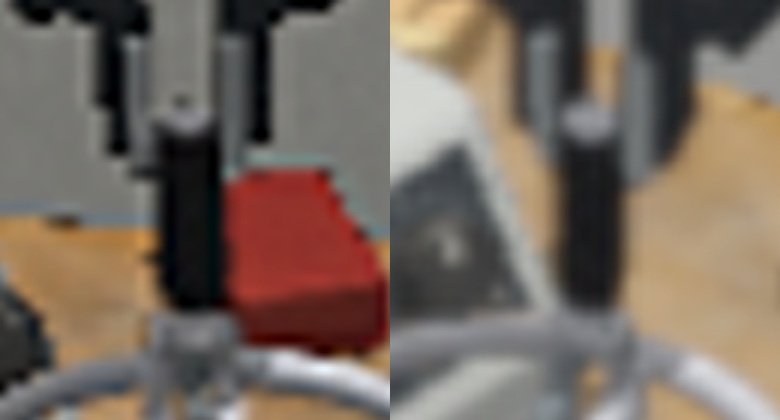

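View pics/w16.png

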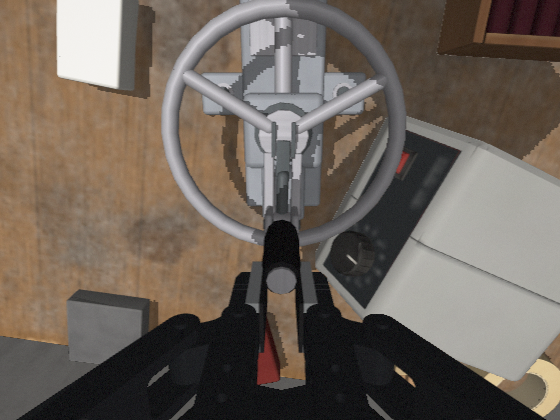

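```bash
python3 - <<'E'
from h import *
w=snap('wrist')
for z in (.143,.145):
    X=onz(w,281,277,z);v=X[:2]-np.array([.5759,-.2037]);print(z,v@[.9842,.1771],v@[-.1771,.9842])
E
```

```text
0.143 -0.0012372983609936809 -0.002440364063158006
0.145 -0.0012310714974832786 -0.001323871559764261
```

Call:
{"fn": "servo_tool", "kwargs": {"increments": [{"hand": 1, "travel": [-2, 0, 0], "yaw": 0}, {"hand": 1, "travel": [-2, 0, 0], "yaw": 0}, {"hand": 1, "travel": [-2, 0, 0], "yaw": 0}, {"hand": 1, "travel": [0, 0, 0], "yaw": 0}, {"hand": 1, "travel": [0, 0, 0], "yaw": 0}]}}

```text
t: 20.4
tcp_pos: [0.5765, -0.2176, 0.1281]
tool_rot: [0.642, 0.767, 0.003, -0.008]
force: [-0.9, 17.5, -1.4]
finger_gap: 0.156
```

```bash
python3 - <<'E'
from h import *
rel()
w=snap('wrist','w17.png');cv2.imwrite('pics/w17z.png',cv2.resize(w['pixels'][90:310,210:360],None,fx=2.7,fy=2.7,interpolation=2))
E
```

```text
t 20.4 tcp [ 0.5765 -0.2176  0.1281] head 100.12 tilt [-0.008  0.014 -1.   ] F [-0.9 17.5 -1.4] gap 0.156 q6 -0.73
rel hinge mm -1.8 -13.8 43.1
```

View pics/w17z.png

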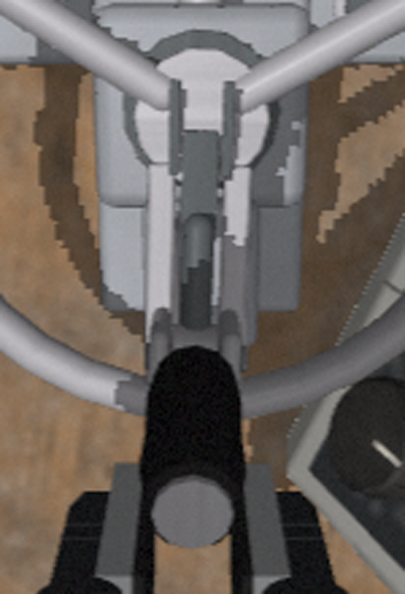

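The force rose to 17.5 N with almost no movement, so the handle is at its stop. I'll relax and open to test the latch.

Call:
{"fn": "servo_tool", "kwargs": {"increments": [{"hand": 1, "travel": [3, 0, 0], "yaw": 0}, {"hand": 0.7, "travel": [1, 0, 0], "yaw": 0}, {"hand": 0.6, "travel": [0, 0, 0], "yaw": 0}, {"hand": 0.6, "travel": [0, 0, 0], "yaw": 0}, {"hand": 0.6, "travel": [0, 0, 0], "yaw": 0}]}}

```text
t: 20.95
tcp_pos: [0.5798, -0.223, 0.1296]
tool_rot: [0.642, 0.767, -0.0, 0.002]
force: [-0.2, -0.2, -0.7]
finger_gap: 0.402
```

```bash
python3 - <<'E'
from h import *
rel();two('sc18.png')
w=snap('wrist','w18.png')
E
```

```text
t 20.95 tcp [ 0.5798 -0.223   0.1296] head 100.17 tilt [ 0.002 -0.002 -1.   ] F [-0.2 -0.2 -0.7] gap 0.402 q6 -0.72
rel hinge mm 0.4 -19.7 44.6
```

View pics/w18.png

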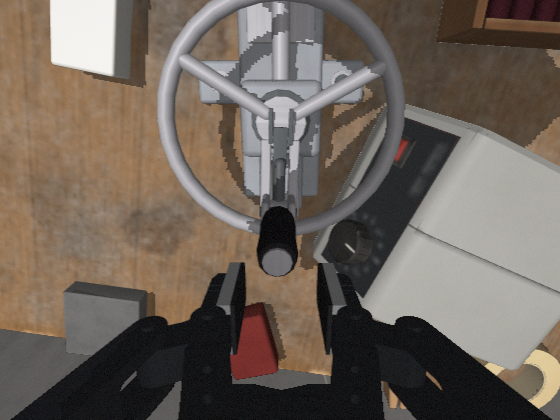

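View pics/sc18.png

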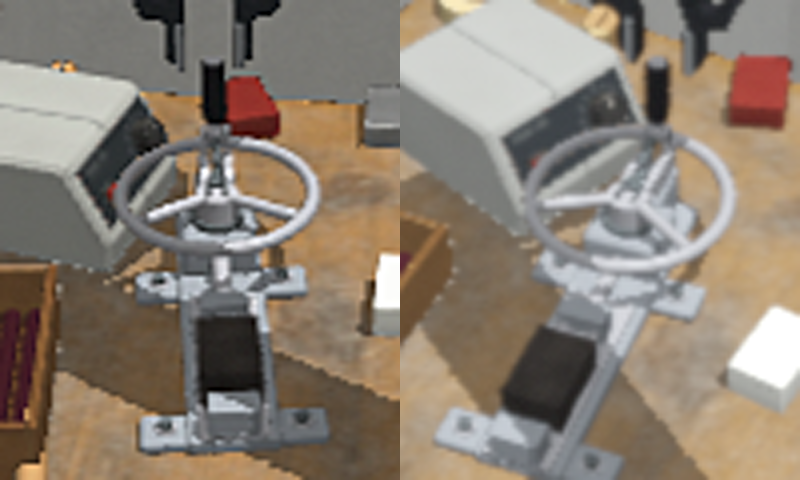

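The handle stands upright by itself, so it is latched. I'll regrip it squarely for cranking.

Call:
{"fn": "servo_tool", "kwargs": {"increments": [{"hand": 0.6, "travel": [9, -0.4, 0], "yaw": 0}, {"hand": 0.6, "travel": [8, 0, 4], "yaw": 0}, {"hand": 0.6, "travel": [0, 0, 8], "yaw": 0}, {"hand": 0.6, "travel": [0, 0, 0], "yaw": 0}, {"hand": 1, "travel": [0, 0, 0], "yaw": 0}, {"hand": 1, "travel": [0, 0, 0], "yaw": 0}, {"hand": 1, "travel": [0, 0, 0], "yaw": 0}, {"hand": 1, "travel": [0, 0, 0], "yaw": 0}], "newtons": 100}}

```text
t: 21.9
tcp_pos: [0.5754, -0.2049, 0.1162]
tool_rot: [0.642, 0.767, 0.0, -0.0]
force: [-0.8, 0.5, -1.3]
finger_gap: 0.183
```

```bash
python3 - <<'E'
from h import *
t=rel()
w=snap('wrist','w19.png')
R=52;p=0
import math
for a in range(12,481,12):
    A,B=math.radians(a-12),math.radians(a);print(a,round(-R*(math.cos(B)-math.cos(A)),1),round(-R*(math.sin(B)-math.sin(A)),1),end=' | ')
E
```

```text
t 21.9 tcp [ 0.5754 -0.2049  0.1162] head 100.18 tilt [-0.  0. -1.] F [-0.8  0.5 -1.3] gap 0.183 q6 -0.7
rel hinge mm -0.7 -1.0 31.2
12 1.1 -10.8 | 24 3.4 -10.3 | 36 5.4 -9.4 | 48 7.3 -8.1 | 60 8.8 -6.4 | 72 9.9 -4.4 | 84 10.6 -2.3 | 96 10.9 -0.0 | 108 10.6 2.3 | 120 9.9 4.4 | 132 8.8 6.4 | 144 7.3 8.1 | 156 5.4 9.4 | 168 3.4 10.3 | 180 1.1 10.8 | 192 -1.1 10.8 | 204 -3.4 10.3 | 216 -5.4 9.4 | 228 -7.3 8.1 | 240 -8.8 6.4 | 252 -9.9 4.4 | 264 -10.6 2.3 | 276 -10.9 -0.0 | 288 -10.6 -2.3 | 300 -9.9 -4.4 | 312 -8.8 -6.4 | 324 -7.3 -8.1 | 336 -5.4 -9.4 | 348 -3.4 -10.3 | 360 -1.1 -10.8 | 372 1.1 -10.8 | 384 3.4 -10.3 | 396 5.4 -9.4 | 408 7.3 -8.1 | 420 8.8 -6.4 | 432 9.9 -4.4 | 444 10.6 -2.3 | 456 10.9 -0.0 | 468 10.6 2.3 | 480 9.9 4.4 |
```

View pics/w19.png

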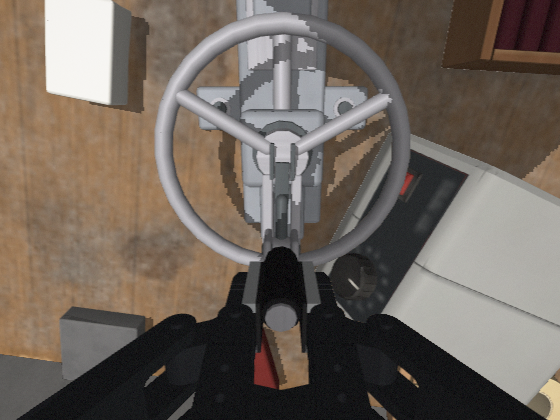

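Call:
{"fn": "servo_tool", "kwargs": {"increments": [{"hand": 1, "travel": [1.1, -10.8, 0], "yaw": 0}, {"hand": 1, "travel": [3.4, -10.3, 0], "yaw": 0}, {"hand": 1, "travel": [5.4, -9.4, 0], "yaw": 0}, {"hand": 1, "travel": [7.3, -8.1, 0], "yaw": 0}, {"hand": 1, "travel": [8.8, -6.4, 0], "yaw": 0}, {"hand": 1, "travel": [0, 0, 0], "yaw": 0}]}}

```text
t: 22.55
tcp_pos: [0.5268, -0.1856, 0.1163]
tool_rot: [0.642, 0.767, 0.002, 0.001]
force: [4.8, 6.5, -5.0]
finger_gap: 0.186
```

```bash
cat >> h.py <<'E'
def ax():
    t=st();e=(t['tcp_pos'][:2]-np.array([.567,-.1545]))*1e3;x,y=e@[.9842,.1771],e@[-.1771,.9842];print('axis rel',x.round(1),y.round(1),'r',np.hypot(x,y).round(1),'theta',np.degrees(np.arctan2(-x,-y)).round(1))
E
python3 - <<'E'
from h import *
ax();w=snap('wrist','w20.png');two('sc20.png')
E
```

```text
t 22.55 tcp [ 0.5268 -0.1856  0.1163] head 100.11 tilt [ 0.003  0.002 -1.   ] F [ 4.8  6.5 -5. ] gap 0.186 q6 -0.72
axis rel -45.1 -23.5 r 50.8 theta 62.5
```

View pics/w20.png

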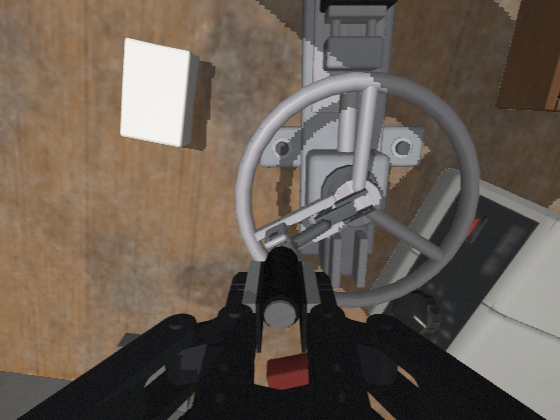

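View pics/sc20.png

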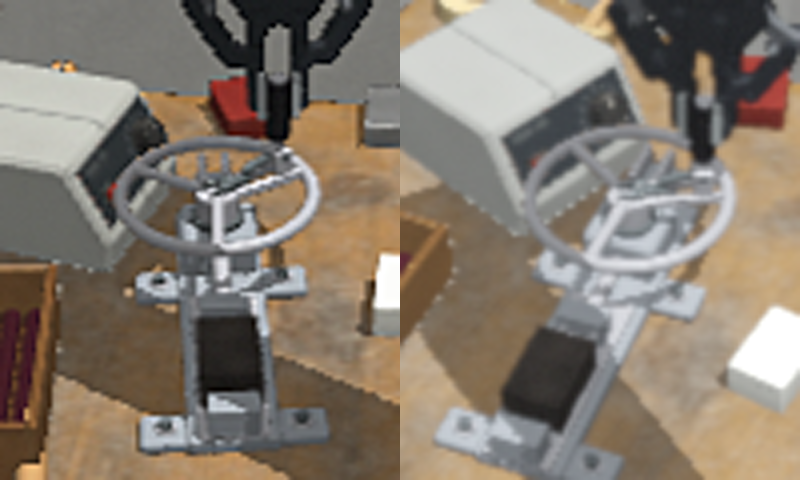

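The wheel turns with the handle, now at about 60°. I continue cranking.

Call:
{"fn": "servo_tool", "kwargs": {"increments": [{"hand": 1, "travel": [9.9, -4.4, 0], "yaw": 0}, {"hand": 1, "travel": [10.6, -2.3, 0], "yaw": 0}, {"hand": 1, "travel": [10.9, 0, 0], "yaw": 0}, {"hand": 1, "travel": [10.6, 2.3, 0], "yaw": 0}, {"hand": 1, "travel": [9.9, 4.4, 0], "yaw": 0}, {"hand": 1, "travel": [8.8, 6.4, 0], "yaw": 0}, {"hand": 1, "travel": [7.3, 8.1, 0], "yaw": 0}, {"hand": 1, "travel": [5.4, 9.4, 0], "yaw": 0}, {"hand": 1, "travel": [3.4, 10.3, 0], "yaw": 0}, {"hand": 1, "travel": [1.1, 10.8, 0], "yaw": 0}, {"hand": 1, "travel": [0, 0, 0], "yaw": 0}]}}

```text
t: 23.8
tcp_pos: [0.5582, -0.1053, 0.1163]
tool_rot: [0.641, 0.768, -0.001, 0.003]
force: [2.9, -4.2, -5.8]
finger_gap: 0.185
```

```bash
python3 - <<'E'
from h import *
ax();w=snap('wrist','w21.png')
E
```

```text
t 23.8 tcp [ 0.5582 -0.1053  0.1163] head 100.3 tilt [ 0.003 -0.005 -1.   ] F [ 2.9 -4.2 -5.8] gap 0.185 q6 -0.56
axis rel 0.1 50.0 r 50.0 theta -179.9
```

View pics/w21.png

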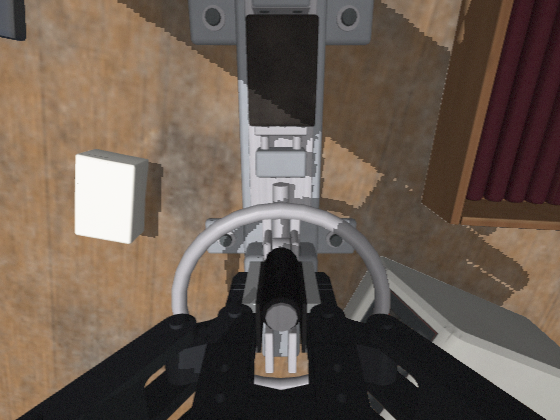

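Call:
{"fn": "servo_tool", "kwargs": {"increments": [{"hand": 1, "travel": [-1.1, 10.8, 0], "yaw": 0}, {"hand": 1, "travel": [-3.4, 10.3, 0], "yaw": 0}, {"hand": 1, "travel": [-5.4, 9.4, 0], "yaw": 0}, {"hand": 1, "travel": [-7.3, 8.1, 0], "yaw": 0}, {"hand": 1, "travel": [-8.8, 6.4, 0], "yaw": 0}, {"hand": 1, "travel": [-9.9, 4.4, 0], "yaw": 0}, {"hand": 1, "travel": [-10.6, 2.3, 0], "yaw": 0}, {"hand": 1, "travel": [-10.9, 0, 0], "yaw": 0}, {"hand": 1, "travel": [0, 0, 0], "yaw": 0}]}}

```text
t: 24.75
tcp_pos: [0.6175, -0.152, 0.1162]
tool_rot: [0.642, 0.767, -0.001, -0.0]
force: [-5.1, -2.6, 1.8]
finger_gap: 0.183
```

```bash
python3 - <<'E'
from h import *
ax();two('sc22.png')
E
```

```text
t 24.75 tcp [ 0.6175 -0.152   0.1162] head 100.17 tilt [-0.002 -0.001 -1.   ] F [-5.1 -2.6  1.8] gap 0.183 q6 -0.59
axis rel 50.1 -6.4 r 50.5 theta -82.7
```

View pics/sc22.png

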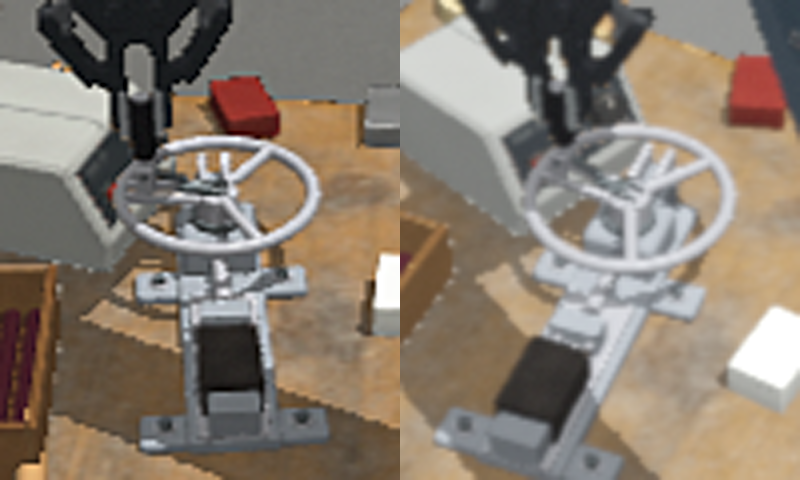

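The handle is held, the moving jaw is pushing the block towards the fixed jaw, and the wheel is at about 277°.

Call:
{"fn": "servo_tool", "kwargs": {"increments": [{"hand": 1, "travel": [-10.6, -2.3, 0], "yaw": 0}, {"hand": 1, "travel": [-9.9, -4.4, 0], "yaw": 0}, {"hand": 1, "travel": [-8.8, -6.4, 0], "yaw": 0}, {"hand": 1, "travel": [-7.3, -8.1, 0], "yaw": 0}, {"hand": 1, "travel": [-5.4, -9.4, 0], "yaw": 0}, {"hand": 1, "travel": [-3.4, -10.3, 0], "yaw": 0}, {"hand": 1, "travel": [-1.1, -10.8, 0], "yaw": 0}, {"hand": 1, "travel": [0, 0, 0], "yaw": 0}]}}

```text
t: 25.65
tcp_pos: [0.5746, -0.2053, 0.1162]
tool_rot: [0.642, 0.767, 0.0, -0.0]
force: [-2.0, 2.6, -0.1]
finger_gap: 0.181
```

```bash
python3 - <<'E'
from h import *
ax();w=snap('wrist','w23.png')
E
```

```text
t 25.65 tcp [ 0.5746 -0.2053  0.1162] head 100.1 tilt [-0.     0.001 -1.   ] F [-2.   2.6 -0.1] gap 0.181 q6 -0.7
axis rel -1.6 -51.3 r 51.3 theta 1.7
```

View pics/w23.png

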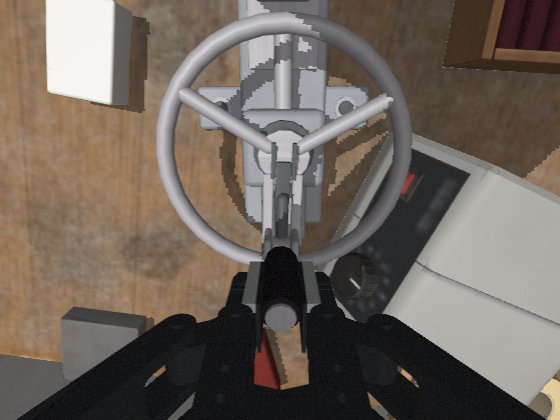

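One full turn is done. Now the last third, to near the stop.

Call:
{"fn": "servo_tool", "kwargs": {"increments": [{"hand": 1, "travel": [1.1, -10.8, 0], "yaw": 0}, {"hand": 1, "travel": [3.4, -10.3, 0], "yaw": 0}, {"hand": 1, "travel": [5.4, -9.4, 0], "yaw": 0}, {"hand": 1, "travel": [7.3, -8.1, 0], "yaw": 0}, {"hand": 1, "travel": [8.8, -6.4, 0], "yaw": 0}, {"hand": 1, "travel": [9.9, -4.4, 0], "yaw": 0}, {"hand": 1, "travel": [10.6, -2.3, 0], "yaw": 0}, {"hand": 1, "travel": [10.9, 0, 0], "yaw": 0}, {"hand": 1, "travel": [10.6, 2.3, 0], "yaw": 0}, {"hand": 1, "travel": [0, 0, 0], "yaw": 0}]}}

```text
t: 26.7
tcp_pos: [0.5171, -0.1487, 0.1164]
tool_rot: [0.641, 0.768, -0.001, 0.004]
force: [2.9, -3.4, -9.0]
finger_gap: 0.185
```

```bash
python3 - <<'E'
from h import *
ax();w=snap('wrist','w24.png')
E
```

```text
t 26.7 tcp [ 0.5171 -0.1487  0.1164] head 100.33 tilt [ 0.005 -0.006 -1.   ] F [ 2.9 -3.4 -9. ] gap 0.185 q6 -0.66
axis rel -48.1 14.6 r 50.2 theta 106.9
```

View pics/w24.png

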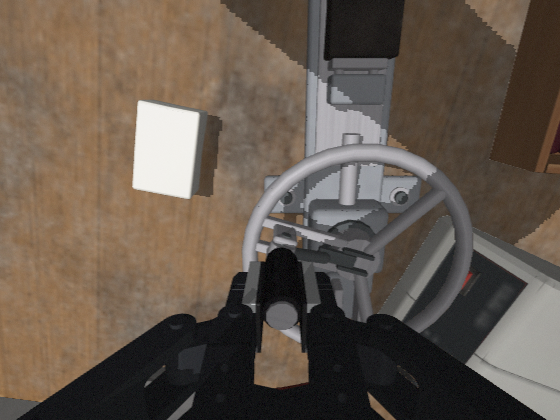

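Call:
{"fn": "servo_tool", "kwargs": {"increments": [{"hand": 1, "travel": [5, 2, 0], "yaw": 0}, {"hand": 1, "travel": [2, 1, 0], "yaw": 0}, {"hand": 1, "travel": [0, 0, 0], "yaw": 0}, {"hand": 0.8, "travel": [0, 0, 0], "yaw": 0}, {"hand": 0.55, "travel": [0, 0, 0], "yaw": 0}, {"hand": 0.45, "travel": [0, 0, 0], "yaw": 0}, {"hand": 0.45, "travel": [0, 0, 0], "yaw": 0}]}}

```text
t: 27.45
tcp_pos: [0.5165, -0.1392, 0.1167]
tool_rot: [0.641, 0.767, -0.0, 0.0]
force: [0.9, -0.1, 0.4]
finger_gap: 0.547
```

```bash
python3 - <<'E'
from h import *
ax();w=snap('wrist','w25.png')
E
```

```text
t 27.45 tcp [ 0.5165 -0.1392  0.1167] head 100.21 tilt [ 0. -0. -1.] F [ 0.9 -0.1  0.4] gap 0.547 q6 -0.65
axis rel -46.9 24.0 r 52.7 theta 117.1
```

View pics/w25.png

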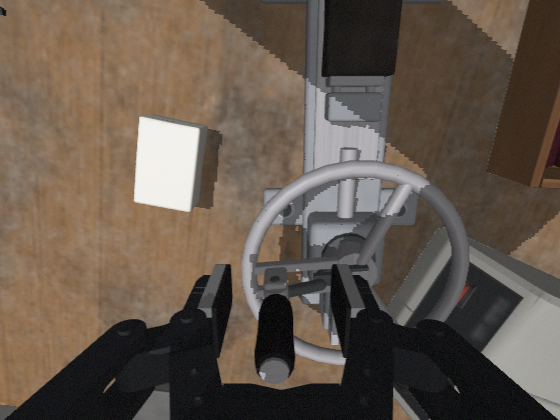

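Call:
{"fn": "servo_tool", "kwargs": {"increments": [{"hand": 0.45, "travel": [0, 0, -15], "yaw": 0}, {"hand": 0.45, "travel": [0, 0, -25], "yaw": 0}, {"hand": 0.45, "travel": [0, 0, -30], "yaw": 0}, {"hand": 0.45, "travel": [0, 0, -30], "yaw": 0}, {"hand": 0.45, "travel": [0, 0, -30], "yaw": 0}, {"hand": 0.45, "travel": [0, 0, -20], "yaw": 0}, {"hand": 0.45, "travel": [0, 0, 0], "yaw": 0}, {"hand": 0.45, "travel": [0, 0, 0], "yaw": 0}]}}

```text
t: 28.3
tcp_pos: [0.5162, -0.139, 0.2663]
tool_rot: [0.641, 0.767, -0.0, 0.0]
force: [0.0, -0.8, -0.6]
finger_gap: 0.546
```

```bash
python3 - <<'E'
from h import *
import pickle
ax();w=snap('wrist','w26.png');two('sc26.png');pickle.dump(w,open('w26.pkl','wb'))
cv2.imwrite('pics/w26z.png',cv2.resize(w['pixels'][60:300,210:390],None,fx=2.5,fy=2.5,interpolation=2))
E
```

```text
t 28.3 tcp [ 0.5162 -0.139   0.2663] head 100.21 tilt [ 0. -0. -1.] F [ 0.  -0.8 -0.6] gap 0.546 q6 -0.65
axis rel -47.2 24.2 r 53.1 theta 117.2
```

View pics/w26.png

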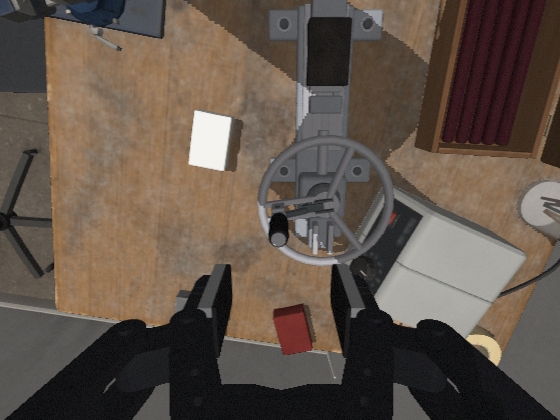

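View pics/sc26.png

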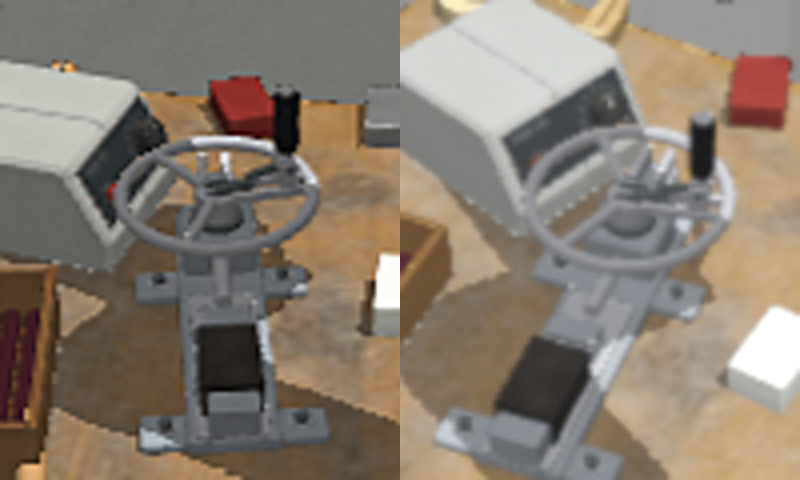

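```bash
python3 - <<'E'
import cv2,numpy as np
p=cv2.imread('pics/w26.png');q=cv2.imread('pics/w1.png')
a=cv2.resize(p[5:275,255:400],None,fx=2.2,fy=2.2,interpolation=2)
b=cv2.resize(p[5:120,290:365],(390,594),interpolation=2)
cv2.imwrite('pics/w26z.png',np.hstack([a,b]))
E
```

```text
(no output)
```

View pics/w26z.png

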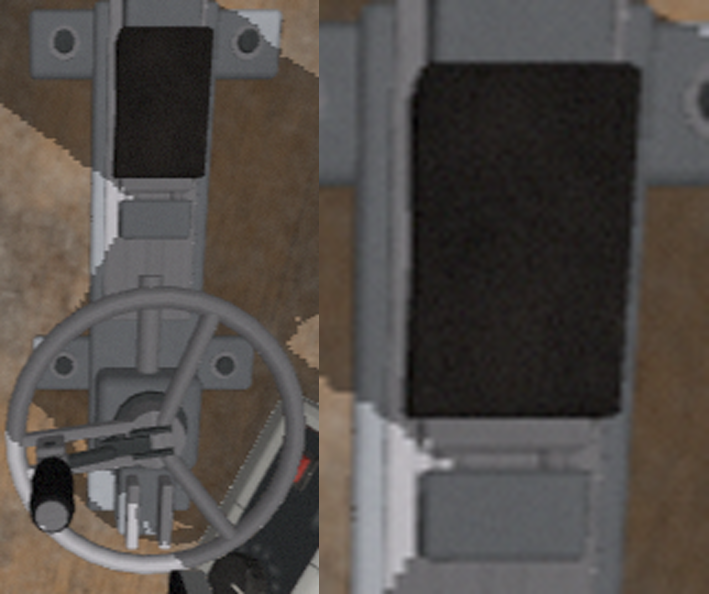

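```bash
python3 - <<'E'
from h import *
import pickle
w1=pickle.load(open('w1.pkl','rb'));w=pickle.load(open('w26.pkl','rb'))
C=np.array([.567,-.1545]);uy=np.array([-.1771,.9842]);ux=np.array([.9842,.1771])
f=lambda s,u,v,z:((onz(s,u,v,z)[:2]-C)@uy*1e3-70).round(1)
a=lambda u,v:(u/4+220-.4,v/4+35-.4)
b=lambda u,v:((u-319)/5.2+290-.4,v/5.165+5-.4)
print('init plate front',f(w1,*a(275,400),.038),'carriage front/back',f(w1,*a(275,457),.038),f(w1,*a(275,521),.038),'fixed',f(w1,*a(280,117),.038))
print('now carriage front/back',f(w,*b(505,472),.038),f(w,*b(505,560),.038),'block ends',f(w,*b(525,63),.044),f(w,*b(515,416),.044))
g=lambda u,v:(u/2.2+255-.4,v/2.2+5-.4)
def pol(u,v,z):
    e=(onz(w,*g(u,v),z)[:2]-C)*1e3;x,y=e@ux,e@uy;return x.round(1),y.round(1),np.degrees(np.arctan2(-x,-y)).round(1)
print('grip base',pol(55,460,.097),'spoke ends',pol(210,320,.068),pol(228,528,.068),'tip',pol(54,515,.145),'ring c',pol(155,298,.068),pol(155,570,.068),pol(8,430,.068),pol(303,430,.068))
E
```

```text
init plate front 38.9 carriage front/back 23.0 4.7 fixed 111.7
now carriage front/back 39.7 22.6 block ends 111.6 50.1
grip base (np.float64(-48.6), np.float64(-0.2), np.float64(89.8)) spoke ends (np.float64(22.6), np.float64(57.8), np.float64(-158.6)) (np.float64(38.5), np.float64(-46.4), np.float64(-39.7)) tip (np.float64(-48.8), np.float64(-6.3), np.float64(82.7)) ring c (np.float64(-3.0), np.float64(67.7), np.float64(177.4)) (np.float64(2.6), np.float64(-69.9), np.float64(-2.2)) (np.float64(-71.3), np.float64(5.2), np.float64(94.2)) (np.float64(70.9), np.float64(5.1), np.float64(-94.1))
```

By the spokes the wheel is at about 441°, so plate compression should be about 6.4 mm. The carriage edges give 5 to 6 mm. The wheel seems to have backed off a little on release, so I'll check whether it is still moving.

Call:
{"fn": "servo_tool", "kwargs": {"increments": [{"hand": 0.45, "travel": [0, 0, 0], "yaw": 0}, {"hand": 0.45, "travel": [0, 0, 0], "yaw": 0}, {"hand": 0.45, "travel": [0, 0, 0], "yaw": 0}, {"hand": 0.45, "travel": [0, 0, 0], "yaw": 0}, {"hand": 0.45, "travel": [0, 0, 0], "yaw": 0}, {"hand": 0.45, "travel": [0, 0, 0], "yaw": 0}, {"hand": 0.45, "travel": [0, 0, 0], "yaw": 0}, {"hand": 0.45, "travel": [0, 0, 0], "yaw": 0}, {"hand": 0.45, "travel": [0, 0, 0], "yaw": 0}, {"hand": 0.45, "travel": [0, 0, 0], "yaw": 0}]}}

```text
t: 29.45
tcp_pos: [0.5166, -0.1393, 0.2663]
tool_rot: [0.641, 0.767, 0.0, 0.0]
force: [0.8, 1.3, 0.5]
finger_gap: 0.55
```

```bash
python3 - <<'E'
from h import *
import pickle
w=snap('wrist','w27.png');o=pickle.load(open('w26.pkl','rb'))
print(np.abs(w['pixels'].astype(int)-o['pixels']).max(), (np.abs(w['pixels'].astype(int)-o['pixels']).max(2)>25).sum())
n=(np.abs(w['pixels'].astype(int)-o['pixels']).max(2)>25);ys,xs=np.where(n);print(np.c_[xs,ys][:20].tolist())
for i in ('w24','w25'):
    p=cv2.imread(f'pics/{i}.png');cv2.imwrite(f'pics/{i}z.png',p[40:400,200:500])
a=np.hstack([cv2.imread('pics/w24z.png'),cv2.imread('pics/w25z.png')]);cv2.imwrite('pics/cmp.png',cv2.resize(a,None,fx=1.33,fy=1.33))
E
```

```text
99 1625
[[16, 0], [44, 0], [50, 0], [51, 0], [184, 0], [185, 0], [445, 0], [446, 0], [45, 1], [165, 2], [12, 3], [187, 3], [188, 3], [305, 3], [308, 3], [304, 4], [438, 4], [444, 4], [445, 4], [13, 5]]
```

View pics/cmp.png

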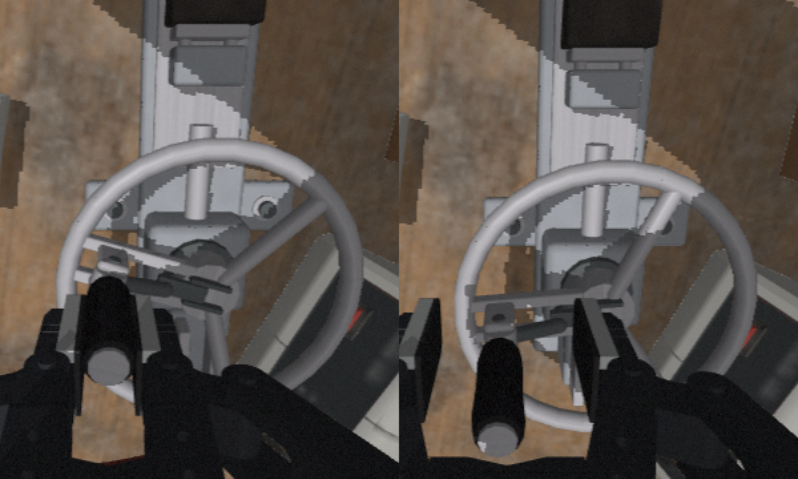

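```bash
python3 - <<'E'
from h import *
import pickle
o=pickle.load(open('w26.pkl','rb'));w=snap('wrist');v=cv2.imread('pics/w27.png')
for nm,p in (('26',o['pixels']),('27',v),('now',w['pixels'])):
    r=[]
    for (y0,y1,x0,x1) in ((205,250,262,295),(10,100,300,360)):
        m=p[y0:y1,x0:x1].max(2)<45;ys,xs=np.where(m);r+= [len(xs),(xs.mean()+x0).round(2),(ys.mean()+y0).round(2)]
    print(nm,r)
for y0,y1,x0,x1 in ((130,270,255,400),(0,120,265,390)):
    A=[cv2.cvtColor(q[y0:y1,x0:x1],6).astype(np.float32) for q in (o['pixels'],v)];print(cv2.phaseCorrelate(*A))
two('sc27.png');ax()
E
```

```text
26 [386, np.float64(278.86), np.float64(224.47), 2888, np.float64(328.25), np.float64(50.74)]
27 [383, np.float64(278.48), np.float64(223.95), 2871, np.float64(327.9), np.float64(50.21)]
now [380, np.float64(278.53), np.float64(223.98), 2869, np.float64(327.84), np.float64(50.23)]
((-0.25655346360514386, -0.24194697442466406), 1.0282315186217978)
((0.29494290254990574, -0.30737054554609955), 0.9739319857279459)
t 29.65 tcp [ 0.5166 -0.1393  0.2663] head 100.2 tilt [-0.  0. -1.] F [0.1 0.3 0.7] gap 0.549 q6 -0.65
axis rel -46.9 23.9 r 52.7 theta 117.0
```

View pics/sc27.png

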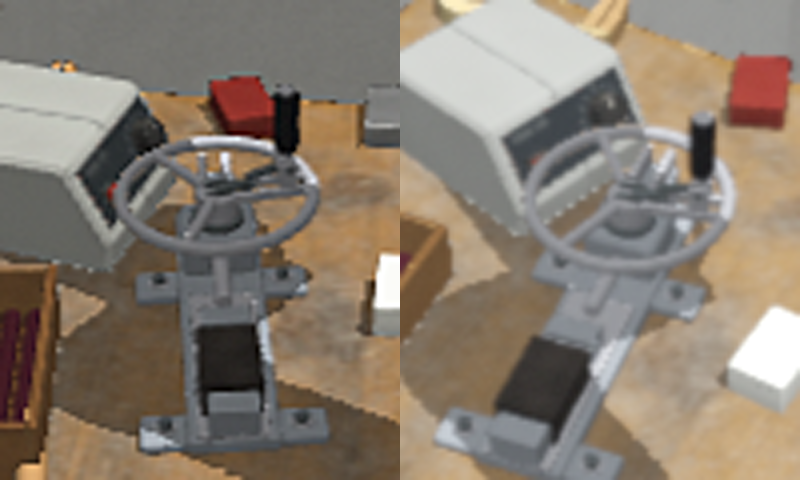

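The wheel, jaw and block have all stayed still, the handle is upright, and the gripper is well clear. Both estimates put the plate beyond half-way, so I'm handing in.

```bash
python3 -c "
from station import manip
print(manip.sign_off())"
```

```text
the job is handed in; nothing more can be done
None
```

The charcoal block is clamped flat between both vise jaws, long way jaw to jaw. The crank handle is latched upright and the gripper is well clear. I handed the job in at about 29.7 s; no verdict was reported.

**What I did**
- **Placing:** I laid the larger black block between the open jaws. In the last view its ends measured +111.6 and +50.1 mm along the vise, against the fixed jaw face at +111.7 mm.
- **Handle:** The first swing, with a 40 N grip, slipped at about 81° and the handle fell back flat. The second, at 120 N, reached its stop; with the fingers open the handle then stood by itself.
- **Cranking:** I cranked only after the handle had latched, going clockwise to about 475° measured at the gripper.

**Last checks**
- **Wheel slipped back:** On release the wheel turned back, to about 441° judged by its spokes. I don't know why, since it should stay where it is left. After that it did not move over 1.3 s.
- **Plate compression:** The two estimates disagree: about 6.4 mm from the wheel angle and 5.3 to 5.5 mm from the jaw edges. Both are above the 4 mm half-way mark, but short of the full 8 mm.
- **Contact:** The force reading was near zero once the gripper had withdrawn.

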